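Put polished specimens away in the bayonet desiccator pot

ROBOT

A 7-joint arm with a two-finger parallel gripper is mounted at the origin on the work surface. World frame = base frame: x ahead of the robot, y to its left, z up, the work surface at z = 0. Lengths are in m, angles in rad, forces in N, time in s.
With the tool pointing down it reaches from about 0.4 to 0.875 m from the base axis. Payload 19.3 kg.
Tool frame: the origin (TCP) lies between the finger pads, 19 mm behind the fingertips; this is the grasp point; z points along the fingers, y is the direction in which the jaws open and shut (so a half turn about z gives the same grasp; the last joint's range is limited). The gripper opens to 85 mm and grips with 20 to 120 N. Pads are 22 mm wide; open, the fingers measure 114 mm over their backs; the gripper's body (76 mm by 85 mm) begins 54 mm behind the grasp point. The pads swing forward as they close: fully open they stand 13 mm farther back than shut.
Start: joints at [-1.322, 0.521, -0.036, 1.599, 0.021, 1.021, -0.113], TCP at [0.196, 0.593, 0.25] pointing down, gripper open.
Joint ranges: [-2.91, 2.91], [-0.3, 2.13], [-1.5, 1.42], [0.17, 2.43], [-1.26, 4.41], [0.16, 1.93], [-2.52, 2.52]. Speed limits (rad/s): [1.89, 1.89, 2.39, 2.39, 3.01, 3.01, 3.01].

INTERFACE

Orientations are given as [roll, pitch, yaw] about the fixed x, y, z axes, in that order (R = Rz(yaw) Ry(pitch) Rx(roll)).
In Python, from workcell import bot gives the robot as it stands. The module is installed in compiled form; this text tells all that it offers.
- The arm moves only by the shell command python3 -m handwheel 'ROWS' [OPENING] [FORCE]. ROWS is JSON, a list of rows, each a list of 6 numbers: the shift along the tool's x, y, z as a fraction of full scale, then the turn, a rotation vector about the tool's x, y, z as a fraction of full scale. In form: [[x, y, z, rx, ry, rz], ...]. A call has 1 to 8 rows; each row shifts and turns the commanded pose from where the row before left it, along the tool's axes as they then stand; what a row does not reach is not made up. Full scale, the value 1, is 0.025 m for a shift and 360 degrees for a turn. A row lasts 1/8 s, in which the tool goes at most 62.5 mm and 10.7 degrees, less where a joint would pass 70% of its speed; a pose out of reach is approached as far as the arm can. A call with a number of a shift or a turn outside -1 to 1 is refused whole. A call with a gripper value outside its range is refused whole. OPENING is the closure, from -1 (fully open) to 1 (shut), set as the call begins (- or left out, the last holds). The fingers move at their own pace and stop on an object; FORCE is the grip in N (left out, the last holds). Time passes only in rows, so rows that do not move let the fingers close. It gives the time, the measured TCP pose, the force and the opening at its end, in the units of the state.
- bot.observe(): the state, without advancing time (a new reading comes with each control period).
- bot.grab_frame(name): name is "side" or "top" or "wrist"; returns a dict with "pixels" (420x560x3 uint8, blue, green, red), "vertical_fov" (degrees; the focal length in pixels is half the picture's height over the tangent of half this angle, whatever the lens; pixels are square), "cx", "cy" (the principal point, pixels), "R" (3x3) and "t" (3): a world point X has camera coordinates R X + t. Camera axes: x right, y down, z forward; pixel columns grow to the right and rows downward; lengths in m; the calibration is good to about 2 mm. A picture is of the moment at which its call begins. There is no depth.
- bot.job_done(): hands the job in, once; it reports no verdict.
Trained networks look in a picture, given as the dict that the camera call returned (one of the last four; its "shot" number tells which), for a name from the list of things; names that differ only in an ending like _2 or _b are one class to them, and where a whole thing is asked for, a point or a joint stands for the part that bears it (a point fixed in the world has none). Each returns a list of dicts, best first, with "score" (0 to 1); they miss things now and then, are a little off and sometimes report something else, mostly with a low value. They report only what shows in the picture. A call takes as long as a camera call. They do not tell look-alikes from the thing itself.
- bot.trace(picture, thing): "region" (420x560 bool, what is visible of it) and "point" ([column, row] in pixels, amid what is visible of it).
The state is a dict: "clock": time; "qpos": joint angles; "qd": joint speeds; "joint_efforts": joint torques, N m; "position": TCP position; "tool_rot": TCP orientation; "force": force on the tool from outside, world axes, zero at the start; "moment": the same for the moment, N m; "grip_width": finger opening in m.
Only numpy, scipy, OpenCV 4.12 (cv2) and the standard library are available. Lean on these libraries where they do the work, as an engineer would, in place of code of your own. Each camera call takes 0.05 s, during which the arm holds its last target.

TASK

Put the resin-mounted specimens away for the night: first press the latch button on the little cabinet so that its drawer springs fully out, then turn the desiccator pot's cover a quarter turn counter-clockwise to unlock it and lay it on the cork mat. Put the desiccant cartridge from the drawer and every black specimen puck lying on the bench into the pot side by side (none on top of another), then put the cover back on, turn it clockwise until it is fully locked home, and push the drawer shut until it latches. Leave everything else on the bench where it is.

Things in the scene. Friction and masses are not known exactly. Their poses are not given: they have to be found in the camera images.
- pot: Desiccator pot, a round steel dish bolted to the bench. Origin: centre of its underside on the bench, z up. Inner radius 66 mm, floor 6 mm above the bench, wall 4 mm, rim 50 mm above the bench, foot flange of radius 96 mm. Two claws at its +x and -x sides (see pot_claw).
- pot_claw (a point): Middle of the top of the +x claw (the -x one is alike, a half turn round): dark steel hook outside the rim, 66 mm wide, at radius 75 to 96 mm, top 66 mm above the bench. Its roof, 60 mm up, overhangs an ear of the cover and holds the cover down. A stop block closes its clockwise end.
- cover: Pot's aluminium bayonet cover, loose, about 350 g. Origin: centre of its underside, z up. From below: spigot radius 62, 6 mm high, that drops into the pot with 4 mm play all round; disc radius 70, 7 mm thick, that rests on the rim (origin then 44 mm above the bench); two ears along +x and -x; on top a bar handle along x, 70 long, 14 wide, top 43 mm above the origin. It turns easily.
- cover_ear (a point): End of the cover's +x ear (the -x one is alike): 44 mm wide, 6 mm thick, reaching to radius 84 mm. LOCKED (as at the start): the ears are under the claws, cover's x along the pot's x, either way round, against the stops. Turned counter-clockwise from above by a quarter turn (45 to 135 degrees) the cover is free to lift; refit it so and turn it clockwise to the stops to lock.
- cover_grip (a point): On the cover's axis inside its bar handle, 36 mm above the cover's origin: a good TCP point for pinching the handle across its 14 mm width (closing along the cover's y). Axes as the cover's.
- mat: Round cork mat fixed to the bench, radius 92 mm, 4 mm thick, for laying the cover on. Origin: centre of its underside.
- cabinet: Small cream cabinet fixed to the bench, 180 deep (x) by 150 wide (y) by 80 mm high. Origin: centre of its underside. Its drawer front is at its -x side. Round grey latch button on its top, 35 mm from the centre towards -x.
- latch (a joint): Travel of the latch button, m: 0 up, 0.009 fully down. Spring about 1.5 N at first, 4 N fully down; the drawer is let go when the button is 4 to 7 mm down. It comes up again by itself.
- latch_top (a point): Centre of the top of the latch button (14 mm radius, stands 14 mm above the cabinet's top). Axes as the cabinet's; press straight down.
- drawer (a joint): Opening of the drawer, m: 0 shut and latched, 0.105 fully out (towards the cabinet's -x). A spring drives it out (6 N shut, 2 N out); pushed back in (to about -0.003, up to 15 N) it latches by itself and stays at 0.
- drawer_front (a point): Centre of the drawer's front face, 45 mm above the bench; moves with the drawer. Axes as the cabinet's: push it along +x to shut. The front is 146 wide, from 4 to 72 mm above the bench.
- drawer_floor (a point): Centre of the drawer's inner floor, 12 mm above the bench; moves with the drawer. Inside 85 mm (x) by 110 mm (y); side walls up to 48 mm above the bench, the front up to 72 mm.
- cartridge: Desiccant cartridge: aluminium can 36 mm in diameter, 24 mm high, small holes in the top, 50 g. It stands in the drawer. Origin: its centre, 12 mm above its underside, z up.
- mount0: A resin-mounted specimen: black puck 30 mm in diameter, 20 mm high, with a small steel inset in its top face, 30 g, lying on the bench. Origin: its centre, 10 mm above its underside, z up. May be absent.
- mount1: A resin-mounted specimen: black puck 30 mm in diameter, 20 mm high, with a small steel inset in its top face, 30 g, lying on the bench. Origin: its centre, 10 mm above its underside, z up. May be absent.
- mount2: A resin-mounted specimen: black puck 30 mm in diameter, 20 mm high, with a small steel inset in its top face, 30 g, lying on the bench. Origin: its centre, 10 mm above its underside, z up. May be absent.
- mount3: A resin-mounted specimen: black puck 30 mm in diameter, 20 mm high, with a small steel inset in its top face, 30 g, lying on the bench. Origin: its centre, 10 mm above its underside, z up. May be absent.
- ref_block: Bystander: steel reference block, 45 x 30 x 14 mm; origin under its centre.
- paste_jar: Bystander: small closed jar, radius 24, 45 mm high; origin under its centre.
- wash_bottle: Bystander: closed bottle, radius 32, 150 mm high; origin under its centre.
- screwdriver: Bystander: screwdriver lying at the right.
- brush: Bystander: brush lying at the far side.
- loupe: Bystander: steel-cased eyepiece loupe, radius 17, 30 mm high; origin under its centre.
There are look-alikes about, which are no part of the job. Leave any green or orange look-alike of the mount3 alone. Leave any orange look-alike of the mount0 alone.

How it is judged:
By the outcome, as a careful person would: the job done as asked, in the order asked, and still so for the second after the job is handed in, with the robot touching nothing.
Of mount0, mount1, mount2, mount3 only 2 to 4 are there at a start; the rules pass over those that are not, and their reading is None.
At some moment in a run one of mount0, mount1, mount2, mount3 may be knocked a few centimetres aside while the robot is not near it.
Once in a run the grip may slacken for a moment while it holds something.
It also fails if it takes over 210 s, if anything falls off the work surface, if the arm or the gripper's body presses on something with over 40 N, if the wrist force passes 120 N, or if a joint passes its speed limit or range.

## Working session

There is one attempt and no reset: what is moved stays moved. The work goes in short steps, Python scripts to look and compute and a shell command to move; the robot and the scene stay as the last step left them, time stands still between calls to the robot, and variables do not carry over. Pictures are saved under pics/ and viewed, and the job is handed in when it is done.

```bash
ls; mkdir -p pics; python3 - <<'E'
from workcell import bot
import cv2,numpy as np
s=bot.observe();print(s)
for n in ["side","top","wrist"]:
    f=bot.grab_frame(n);cv2.imwrite(f"pics/{n}0.png",f["pixels"]);print(n,f["vertical_fov"],f["cx"],f["cy"],np.round(f["R"],3).tolist(),np.round(f["t"],3),f.keys())
E
```

```text
pics
{'clock': 0.0, 'qpos': array([-1.32217785,  0.52203727, -0.03633503,  1.59999866,  0.02121611,
        1.02105189, -0.11276947]), 'qd': array([-5.06682256e-05,  2.65718677e-03, -1.70569649e-03, -1.25060770e-03,
        1.00361426e-03, -1.31454445e-03,  2.06625415e-03]), 'joint_efforts': array([ 9.76547722e-05, -9.27123499e+01,  1.97983392e+00, -3.69912887e+01,
        1.78195559e-02,  8.49643489e-03,  2.15311928e-05]), 'position': array([0.1958406 , 0.59320758, 0.24941448]), 'tool_rot': array([-3.14048641e+00,  8.70881160e-05,  2.82280965e+00]), 'force': array([0.49820224, 0.54110182, 0.61835398]), 'moment': array([ 0.03087028, -0.02342295,  0.00753132]), 'grip_width': 0.08530417444660324}
side 55.233078911774314 273.94317267504897 209.6122333676434 [[0.792, -0.611, -0.004], [-0.453, -0.582, -0.675], [0.41, 0.537, -0.737]] [-0.449  0.322  0.743] dict_keys(['pixels', 'vertical_fov', 'cx', 'cy', 'R', 't', 'shot'])
top 51.92795731860176 283.326398596938 215.3873355275586 [[-0.005, -1.0, 0.002], [-0.975, 0.004, -0.221], [0.221, -0.003, -0.975]] [-0.006  0.59   1.027] dict_keys(['pixels', 'vertical_fov', 'cx', 'cy', 'R', 't', 'shot'])
wrist 58.71408244613994 282.24475800815327 210.72851908745562 [[0.313, 0.95, 0.0], [0.905, -0.298, 0.304], [0.289, -0.095, -0.953]] [-0.625 -0.04   0.38 ] dict_keys(['pixels', 'vertical_fov', 'cx', 'cy', 'R', 't', 'shot'])
```

View pics/side0.png

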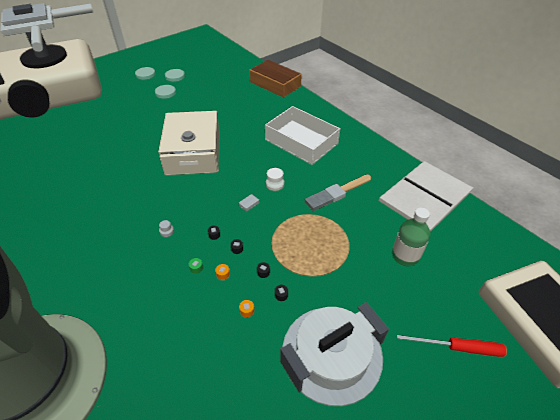

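View pics/top0.png

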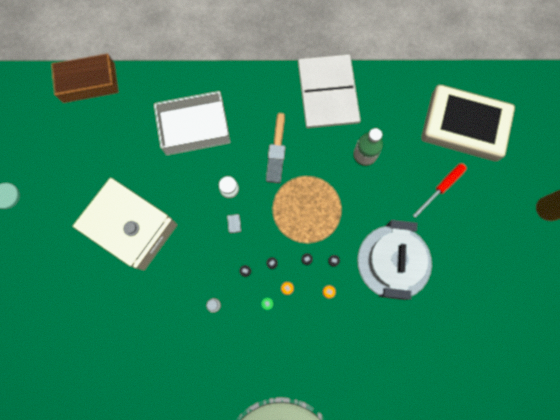

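View pics/wrist0.png

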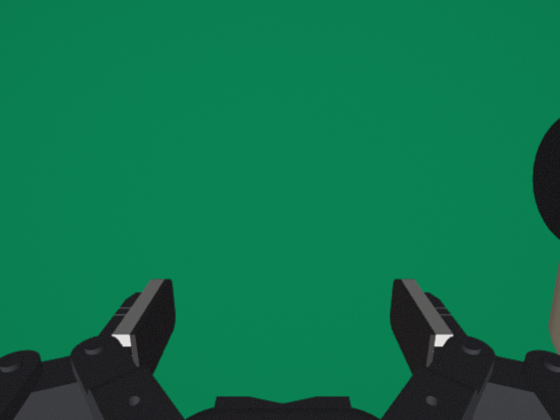

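Side and top views show four black pucks (top px (245,271), (272,263), (307,259), (334,260)). The possible confusions are orange pucks at (287,288) and (329,292), a green one at (267,304), the loupe at (213,305) and the jar at (229,187). The pot is at (397,260), the mat at (307,209) and the cabinet at (125,225) with its button at (131,228).

```bash
cat > h.py <<'E'
from workcell import bot
import cv2,numpy as np,pickle
def foc(f): return f["pixels"].shape[0]/2/np.tan(np.radians(f["vertical_fov"])/2)
def ray(f,p):
    F=foc(f);d=np.array([(p[0]-f["cx"])/F,(p[1]-f["cy"])/F,1.0])
    R=np.array(f["R"]);t=np.array(f["t"])
    d=R.T@d; return -R.T@t,d/np.linalg.norm(d)
def onz(f,p,z):
    c,d=ray(f,p);return c+d*(z-c[2])/d[2]
def proj(f,X):
    c=np.array(f["R"])@np.array(X)+np.array(f["t"]);F=foc(f)
    return np.array([f["cx"]+F*c[0]/c[2],f["cy"]+F*c[1]/c[2]])
def tri(obs):
    A=np.zeros((3,3));b=np.zeros(3)
    for f,p in obs:
        c,d=ray(f,p);P=np.eye(3)-np.outer(d,d);A+=P;b+=P@c
    X=np.linalg.solve(A,b)
    return X,[np.linalg.norm(proj(f,X)-p) for f,p in obs]
E
python3 - <<'E'
from h import *
T=bot.grab_frame("top");S=bot.grab_frame("side")
for n in ["pot","pot_claw","cover","cover_ear","cover_grip","mat","cabinet","latch_top","drawer_front","mount0","ref_block","paste_jar","wash_bottle","loupe"]:
    for nm,f in (("T",T),("S",S)):
        for r in bot.trace(f,n)[:7]:
            if r["score"]<.25: continue
            p=r["point"]; c=f["pixels"][r["region"]].mean(0).astype(int) if r["region"].any() else None
            ys,xs=np.nonzero(r["region"])
            print(n,nm,round(r["score"],2),np.round(p,1),"ctr",np.round([xs.mean(),ys.mean()],1) if len(xs) else None,len(xs),c,np.round(onz(f,p,0.01),3)[:2])
E
cat > crop.py <<'E'
from h import *
import sys
n,x0,y0,x1,y1,k,o=sys.argv[1:8]
x0,y0,x1,y1=map(int,(x0,y0,x1,y1))
f=bot.grab_frame(n)
cv2.imwrite("pics/"+o,cv2.resize(f["pixels"][y0:y1,x0:x1],None,fx=float(k),fy=float(k),interpolation=cv2.INTER_CUBIC))
E
python3 crop.py top 180 160 440 320 3 t1.png
```

```text
pot T 0.94 [376.5 276.6] ctr [387.6 263.1] 1768 [156 152 139] [ 0.44  -0.249]
pot T 0.68 [309.3 262.8] ctr [306.8 259. ] 95 [85 88 76] [ 0.476 -0.075]
pot S 0.66 [333.5 381. ] ctr [333.9 366.7] 3835 [133 130 122] [ 0.442 -0.341]
pot_claw T 0.76 [373.  270.2] ctr [386.5 263.3] 1697 [157 153 140] [ 0.456 -0.24 ]
pot_claw T 0.53 [131.9 227.3] ctr [130.  227.8] 88 [144 144 139] [0.572 0.393]
pot_claw S 0.93 [335.8 381.4] ctr [334.2 368. ] 3654 [134 131 124] [ 0.445 -0.344]
pot_claw S 0.73 [262.9 271.9] ctr [262.7 269.7] 168 [50 50 47] [ 0.481 -0.072]
cover T 0.94 [399.4 260.2] ctr [399.5 259. ] 2584 [210 210 200] [ 0.482 -0.311]
cover S 0.28 [309.4 245.2] ctr [309.8 244.8] 3744 [103 149 181] [ 0.612 -0.079]
cover_ear T 0.85 [400.4 257.7] ctr [399.5 259.1] 2522 [211 211 201] [ 0.488 -0.314]
cover_ear S 0.6 [333.1 339.5] ctr [334.7 342.9] 4561 [181 181 173] [ 0.496 -0.282]
cover_grip T 0.89 [395.1 261.1] ctr [399.4 259.2] 2587 [210 210 200] [ 0.48  -0.299]
cover_grip S 0.94 [336.8 343.2] ctr [334.7 342.8] 4567 [181 180 173] [ 0.497 -0.292]
mat T 0.87 [307.7 208. ] ctr [306.7 209.4] 3499 [ 
[... 2032 characters left out ...]
85.9] ctr [228.8 187.2] 304 [217 223 214] [0.686 0.139]
paste_jar T 0.74 [154.1 244. ] ctr [154.6 244.1] 717 [145 165 165] [0.527 0.331]
paste_jar S 0.84 [272.1 180.9] ctr [274.1 178.5] 365 [182 187 180] [0.676 0.149]
paste_jar S 0.39 [186.4 133.3] ctr [186.9 134.8] 76 [114 114 111] [0.597 0.481]
wash_bottle T 0.58 [370.4 145. ] ctr [368.5 147.3] 768 [102 129  97] [ 0.802 -0.251]
wash_bottle S 0.9 [412.1 241.2] ctr [411.3 238.6] 1498 [100 125  97] [ 0.812 -0.219]
loupe T 0.69 [213.2 306.3] ctr [213.2 305. ] 138 [176 177 161] [0.366 0.171]
loupe S 0.7 [163.8 228.6] ctr [165.4 228.3] 186 [152 152 146] [0.365 0.178]
loupe S 0.53 [412.4 242.2] ctr [411.3 238.5] 1478 [100 125  98] [ 0.81  -0.221]
```

View pics/t1.png

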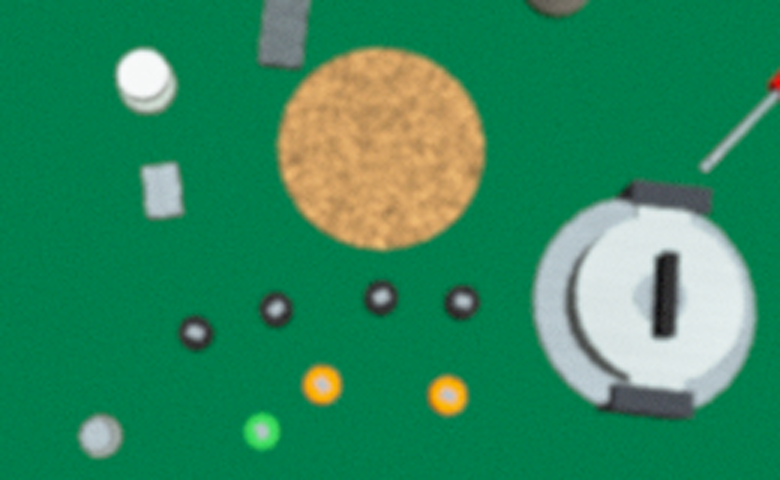

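```bash
python3 - <<'E'
from h import *
T=bot.grab_frame("top");S=bot.grab_frame("side")
P={"m_a":((245.3,270.8),(213.3,232)),"m_b":((272.2,263),(236.3,246.2)),"m_c":((306.8,259),(262.7,269.7)),"m_d":((333.7,260.6),(280.6,292.3)),"latch":((129.9,227.8),(186.8,134.4)),"mat":((306.7,209.4),(309.6,244.8))}
for k,(a,b) in P.items(): 
    X,e=tri([(T,a),(S,b)]);print(k,np.round(X,4),np.round(e,1))
# dark handle
for nm,f,box in (("T",T,(385,235,420,285)),("S",S,(312,318,360,352))):
    x0,y0,x1,y1=box;g=f["pixels"][y0:y1,x0:x1].max(2)<90
    n,l,st,c=cv2.connectedComponentsWithStats(g.astype(np.uint8));i=1+np.argmax(st[1:,4]);print(nm,c[i]+[x0,y0],st[i])
    ys,xs=np.nonzero(l==i); m=cv2.minAreaRect(np.stack([xs+x0,ys+y0],1).astype(np.float32));b=cv2.boxPoints(m);print(np.round(b,1).tolist(), [np.round(onz(f,q,.087),4)[:2].tolist() for q in b])
for q in [(112,179),(174,222),(137,267),(74,226)]: print("cab",np.round(onz(T,q,.08),4))
for q in [(403,225.7),(397.3,293.7)]: print("claw",np.round(onz(T,q,.066),4))
cv2.imwrite("pics/s1.png",cv2.resize(S["pixels"][290:410,260:400],None,fx=5,fy=5,interpolation=cv2.INTER_CUBIC))
cv2.imwrite("pics/t2.png",cv2.resize(T["pixels"][170:280,60:190],None,fx=5,fy=5,interpolation=cv2.INTER_CUBIC))
E
```

```text
m_a [0.4545 0.091  0.0137] [0.5 0.6]
m_b [0.4744 0.0215 0.0135] [0.5 0.6]
m_c [ 0.4845 -0.0685  0.0125] [0.5 0.6]
m_d [ 0.4801 -0.1383  0.0132] [0.5 0.6]
latch [0.553  0.3689 0.093 ] [0.7 0.6]
mat [ 0.6213 -0.0714 -0.0031] [0.4 0.4]
T [401.13142857 258.35428571] [ 13  10   7  27 175]
[[398.0, 245.0], [404.0, 245.0], [404.0, 271.0], [398.0, 271.0]] [[0.51, -0.2886], [0.5099, -0.3033], [0.4465, -0.2991], [0.4465, -0.2846]]
S [335.35714286 336.83705357] [  6   4  36  30 448]
[[315.20001220703125, 342.70001220703125], [349.29998779296875, 320.79998779296875], [355.70001220703125, 330.79998779296875], [321.70001220703125, 352.70001220703125]] [[0.4367, -0.2884], [0.5133, -0.2953], [0.5086, -0.3161], [0.4335, -0.3086]]
cab [0.6841 0.428  0.08  ]
cab [0.5714 0.2643 0.08  ]
cab [0.4598 0.3486 0.08  ]
cab [0.5623 0.5122 0.08  ]
claw [ 0.5623 -0.3101  0.066 ]
claw [ 0.3934 -0.285   0.066 ]
```

View pics/t2.png

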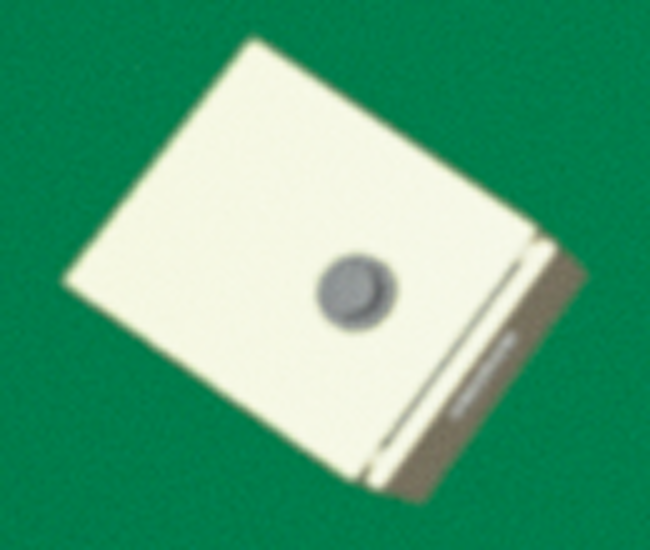

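View pics/s1.png

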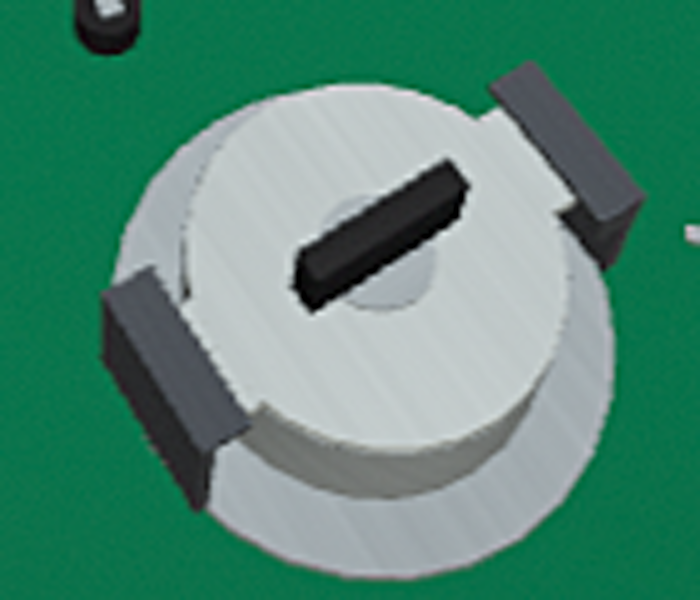

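Four black pucks are confirmed in the close crop at (195,333), (277,309), (380,298) and (461,302), each with a steel inset. The orange and green ones and the silver loupe stay where they are. I estimate the latch at (0.553,0.366), the pot at (0.478,-0.296) with yaw about -8°, and the cabinet yaw at about 57°. First I'll turn the tool to yaw 90° and move above the latch.

```bash
python3 -m handwheel '[[0,0,0,0,0,0.0249],[0,0,0,0,0,0.0249],[0,0,0,0,0,0.0249],[0,0,0,0,0,0.0249],[0,0,0,0,0,0.0249],[0,0,0,0,0,0.0249],[0,0,0,0,0,0.0249],[0,0,0,0,0,0.0249]]' 1 40
python3 -m handwheel '[[-0.56,0.89,0,0,0,0],[-0.56,0.89,0,0,0,0],[-0.56,0.89,0,0,0,0],[-0.56,0.89,0,0,0,0],[-0.56,0.89,0,0,0,0],[-0.56,0.89,0,0,0,0],[-0.56,0.89,0,0,0,0],[-0.56,0.89,0,0,0,0]]'
python3 -m handwheel '[[-0.56,0.89,0,0,0,0],[-0.56,0.89,0,0,0,0],[-0.56,0.89,0,0,0,0],[-0.56,0.89,0,0,0,0],[-0.56,0.89,0,0,0,0],[-0.56,0.89,0,0,0,0],[-0.56,0.89,0,0,0,0],[-0.56,0.89,0,0,0,0]]'
cat > st.py <<'E'
from h import *
import sys
s=bot.observe();print(round(s["clock"],2),np.round(s["position"],4),np.round(np.degrees(s["tool_rot"]),2),np.round(s["force"],1),round(s["grip_width"],4),np.round(s["qpos"],2))
if len(sys.argv)>1:
    f=bot.grab_frame(sys.argv[1]);cv2.imwrite("pics/"+sys.argv[2],f["pixels"])
    pickle.dump(f,open("last_%s.pkl"%sys.argv[1],"wb"))
E
python3 st.py wrist w1.png
```

```text
clock: 2.8
position: [0.1959, 0.5935, 0.25]
tool_rot: [-3.142, -0.0, 1.566]
force: [0.2, -0.3, 0.5]
grip_width: 0.0001
clock: 3.8
position: [0.3746, 0.4811, 0.25]
tool_rot: [3.142, -0.0, 1.571]
force: [-0.6, 0.3, 0.1]
grip_width: -0.0002
clock: 4.8
position: [0.5527, 0.3692, 0.25]
tool_rot: [-3.142, -0.0, 1.571]
force: [-0.3, -0.6, 0.4]
grip_width: -0.0005
4.8 [0.5527 0.3692 0.25  ] [-180.     -0.     90.03] [-0.3 -0.6  0.4] -0.0005 [-0.87  0.61  0.31  1.5  -0.2   1.07 -0.52]
```

View pics/w1.png

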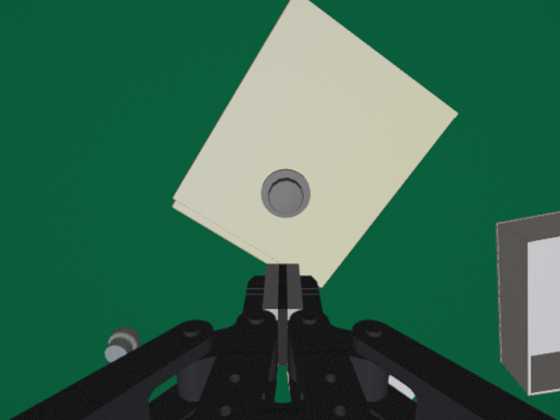

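The wrist view shows the button's top at about (286,196), above the closed fingers.

```bash
python3 - <<'E'
from h import *
f=pickle.load(open("last_wrist.pkl","rb"));T=bot.grab_frame("top")
print(onz(f,(286,196),.094)); print(tri([(f,(286,196)),(T,(129.9,227.8))]))
for q in [(297,0),(458,114),(323,287),(174,198)]: print(np.round(onz(f,q,.08),4))
E
```

```text
[0.55613919 0.36993858 0.094     ]
(array([0.55561155, 0.36914606, 0.09045418]), [np.float64(0.7553792250277909), np.float64(0.24401161775446925)])
[0.5635 0.5085 0.08  ]
[0.6875 0.4311 0.08  ]
[0.5893 0.2827 0.08  ]
[0.4647 0.3644 0.08  ]
```

```bash
python3 -m handwheel '[[0,0.12,0.8,0,0,0],[0,0,0.9,0,0,0],[0,0,0.9,0,0,0],[0,0,0.9,0,0,0],[0,0,0.9,0,0,0],[0,0,0.8,0,0,0],[0,0,0.1,0,0,0],[0,0,0.1,0,0,0]]'
python3 -m handwheel '[[0,0,0.1,0,0,0],[0,0,0.1,0,0,0],[0,0,0.1,0,0,0],[0,0,0.1,0,0,0],[0,0,0,0,0,0]]'
python3 -m handwheel '[[0,0,0.1,0,0,0],[0,0,0,0,0,0],[0,0,0,0,0,0]]'
python3 st.py top t3.png
```

```text
clock: 5.9
position: [0.5551, 0.3698, 0.1153]
tool_rot: [3.141, -0.0, 1.571]
force: [0.5, 0.2, 1.1]
grip_width: -0.0002
clock: 6.52
position: [0.5551, 0.3697, 0.1049]
tool_rot: [3.141, -0.0, 1.571]
force: [1.4, 1.1, 3.4]
grip_width: -0.0001
clock: 6.9
position: [0.5553, 0.3697, 0.1036]
tool_rot: [3.141, -0.001, 1.571]
force: [-3.5, -2.3, 17.3]
grip_width: -0.0003
6.9 [0.5553 0.3697 0.1036] [ 1.7996e+02 -4.0000e-02  9.0010e+01] [-3.5 -2.3 17.3] -0.0003 [-0.84  0.77  0.25  1.6  -0.25  0.8  -0.48]
```

View pics/t3.png

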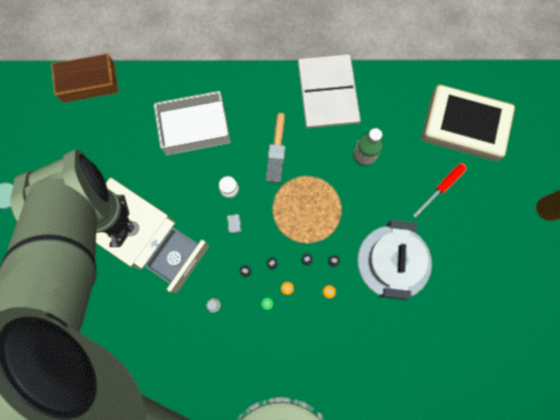

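The drawer is fully out, with the cartridge at top px (174,258). Next I'll lift and go to the pot.

```bash
python3 -m handwheel '[[0,0,-1,0,0,0],[-0.5,0,-1,0,0,0],[-1,-0.125,-1,0,0,0],[-1,-0.125,-1,0,0,0],[-1,-0.125,-0.65,0,0,0],[-1,-0.125,0,0,0,0],[-1,-0.125,0,0,0,0],[-1,-0.125,0,0,0,0]]' -0.3 40
python3 -m handwheel '[[-1,-0.125,0,0,0,0],[-1,-0.125,0,0,0,0],[-1,-0.125,0,0,0,0],[-1,-0.125,0,0,0,0],[-1,-0.125,0,0,0,0],[-1,-0.125,0,0,0,0],[-1,-0.125,0,0,0,0],[-1,-0.125,0,0,0,0]]'
python3 -m handwheel '[[-1,-0.125,0,0,0,0],[-1,-0.125,0,0,0,0],[-1,-0.125,0,0,0,0],[-1,-0.125,0,0,0,0],[-1,-0.125,0,0,0,0],[-1,-0.125,0,0,0,0],[-1,-0.125,0,0,0,0],[-1,-0.125,0,0,0,0]]'
python3 -m handwheel '[[-1,-0.125,0,0,0,0],[-1,-0.125,0,0,0,0],[-1,-0.125,0,0,0,0],[-1,-0.125,0,0,0,0],[0,0,0,0,0,0]]'
python3 st.py wrist w2.png
```

```text
clock: 7.95
position: [0.536, 0.2058, 0.2185]
tool_rot: [-3.141, 0.0, 1.571]
force: [1.2, 0.2, -0.0]
grip_width: 0.0552
clock: 8.95
position: [0.5108, 0.0057, 0.2186]
tool_rot: [-3.141, 0.0, 1.571]
force: [-0.2, -1.0, -0.7]
grip_width: 0.0558
clock: 9.95
position: [0.4857, -0.1942, 0.2185]
tool_rot: [-3.141, -0.0, 1.571]
force: [0.3, -0.6, -0.3]
grip_width: 0.0556
clock: 10.58
position: [0.4727, -0.2949, 0.2185]
tool_rot: [-3.141, 0.001, 1.568]
force: [0.1, 0.3, 0.2]
grip_width: 0.0557
10.57 [ 0.4727 -0.2949  0.2185] [-1.7996e+02  3.0000e-02  8.9860e+01] [0.1 0.3 0.2] 0.0557 [ 0.18  0.48  0.38  1.83 -0.22  0.88  0.66]
```

View pics/w2.png

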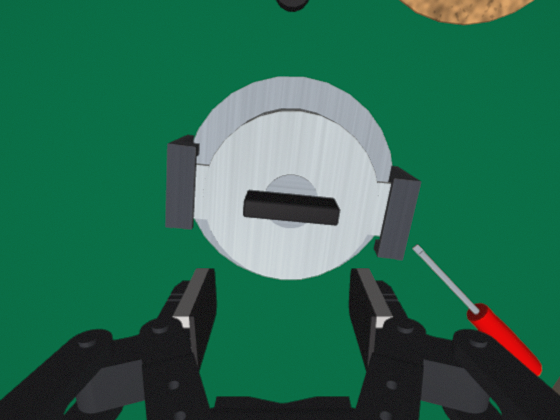

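The wrist view shows the handle bar from (243,205) to (340,212), with the claws at (180,185) and (398,215).

```bash
python3 - <<'E'
from h import *
f=pickle.load(open("last_wrist.pkl","rb"));T=bot.grab_frame("top")
I=f["pixels"];cv2.imwrite("pics/w2c.png",cv2.resize(I[130:270,150:430],None,fx=2.8,fy=2.8,interpolation=cv2.INTER_CUBIC))
g=I[180:240,230:350].max(2)<80
n,l,st,c=cv2.connectedComponentsWithStats(g.astype(np.uint8));i=1+np.argmax(st[1:,4]);ys,xs=np.nonzero(l==i)
m=cv2.minAreaRect(np.stack([xs+230,ys+180],1).astype(np.float32));print(m)
for q in cv2.boxPoints(m): print(np.round(q,1),np.round(onz(f,q,.087),4))
ct=m[0];print(onz(f,ct,.087)[:2],onz(f,ct,.075)[:2]);print(tri([(f,ct),(T,(401.1,258.4))]))
for q in [(168,144),(195,146),(166,227),(194,229),(393,182),(420,181),(377,257),(403,259)]: print(q,np.round(onz(f,q,.066)[:2],4))
E
```

```text
((291.27752685546875, 207.33596801757812), (95.52017211914062, 26.499143600463867), 5.44033145904541)
[242.5 216. ] [ 0.4444 -0.3024  0.087 ]
[245.  189.6] [ 0.4469 -0.2828  0.087 ]
[340.1 198.7] [ 0.5143 -0.2896  0.087 ]
[337.6 225.1] [ 0.5134 -0.3095  0.087 ]
[ 0.47962558 -0.29597055] [ 0.47992685 -0.2996716 ]
(array([ 0.47971286, -0.30042441,  0.06853744]), [np.float64(1.6169234004128088), np.float64(0.5135547940497996)])
(168, 144) [ 0.3892 -0.2535]
(195, 146) [ 0.4089 -0.255 ]
(166, 227) [ 0.3814 -0.3184]
(194, 229) [ 0.4034 -0.3202]
(393, 182) [ 0.5573 -0.2825]
(420, 181) [ 0.5777 -0.2818]
(377, 257) [ 0.5498 -0.3447]
(403, 259) [ 0.571  -0.3465]
```

View pics/w2c.png

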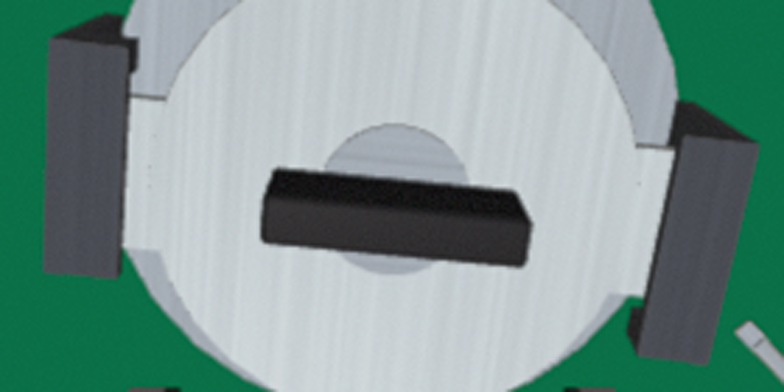

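```bash
python3 -m handwheel '[[-0.19,0.28,0,0,0,0],[0,0,0,0,0,0.0269],[0,0,0,0,0,0.0269],[0,0,0,0,0,0.0269],[0,0,0,0,0,0.0269],[0,0,0,0,0,0.0269],[0,0,0,0,0,0.0269],[0,0,0,0,0,0.0269]]'
python3 -m handwheel '[[0,0,0.5,0,0,0.0269],[0,0,0.5,0,0,0.0269],[0,0,0.5,0,0,0.0269],[0,0,0.5,0,0,0],[0,0,0.5,0,0,0],[0,0,0.5,0,0,0]]'
python3 st.py wrist w3.png
```

```text
clock: 11.68
position: [0.4817, -0.2971, 0.2188]
tool_rot: [3.142, -0.0, 0.384]
force: [-0.2, -0.0, -0.1]
grip_width: 0.0554
clock: 12.42
position: [0.4811, -0.2976, 0.1431]
tool_rot: [-3.141, -0.0, -0.117]
force: [0.7, 0.1, 1.0]
grip_width: 0.0554
12.43 [ 0.4811 -0.2976  0.1431] [-1.7999e+02 -2.0000e-02 -6.6800e+00] [0.7 0.1 1. ] 0.0554 [-0.05  0.7   0.74  1.88 -0.64  0.82 -0.65]
```

View pics/w3.png

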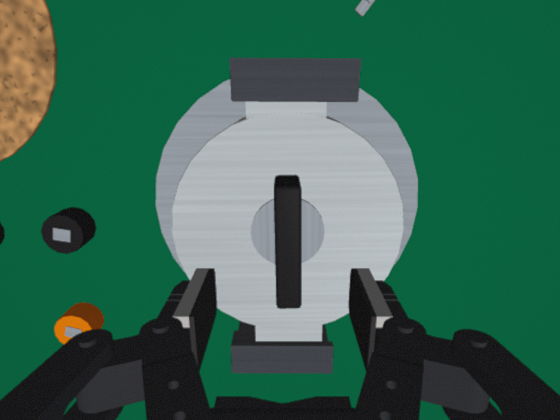

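```bash
python3 - <<'E'
from h import *
f=pickle.load(open("last_wrist.pkl","rb"))
for q in [(287,183),(288.5,305)]: print(q,np.round(onz(f,q,.087)[:2],4))
for q in [(230,58),(360,59),(358,101),(231,101),(232,345),(332,344),(332,372),(232,372)]: print(q,np.round(onz(f,q,.066)[:2],4))
E
```

```text
(287, 183) [ 0.5157 -0.3038]
(288.5, 305) [ 0.4472 -0.2969]
(230, 58) [ 0.5778 -0.2823]
(360, 59) [ 0.5698 -0.3469]
(358, 101) [ 0.5497 -0.3448]
(231, 101) [ 0.5573 -0.2795]
(232, 345) [ 0.4094 -0.2567]
(332, 344) [ 0.4028 -0.3202]
(332, 372) [ 0.3812 -0.3185]
(232, 372) [ 0.3887 -0.2534]
```

```bash
python3 -m handwheel '[[0,0.11,0.5,0,0,-0.002],[0,0,0.5,0,0,0],[0,0,0.5,0,0,0],[0,0,0.5,0,0,0],[0,0,0.5,0,0,0],[0,0,0,0,0,0]]' -0.3 60
python3 -m handwheel '[[0,0,0,0,0,0],[0,0,0,0,0,0],[0,0,0,0,0,0],[0,0,0,0,0,0],[0,0,0,0,0,0],[0,0,0,0,0,0]]' 1 60
python3 st.py
```

```text
clock: 13.22
position: [0.4802, -0.3002, 0.0803]
tool_rot: [-3.141, 0.001, -0.107]
force: [-0.6, 0.1, -0.5]
grip_width: 0.0557
clock: 13.98
position: [0.4809, -0.3005, 0.0818]
tool_rot: [3.141, -0.001, -0.106]
force: [-1.0, 0.2, 5.0]
grip_width: 0.0134
13.97 [ 0.4809 -0.3005  0.0818] [ 1.7999e+02 -4.0000e-02 -6.0900e+00] [-1.   0.2  5. ] 0.0134 [ 0.02  0.78  0.65  1.9  -0.72  0.7  -0.58]
```

```bash
python3 -m handwheel '[[0,0,-0.04,0,0,-0.02],[0,0,0,0,0,-0.023],[0,0,0,0,0,-0.023],[0,0,0,0,0,-0.023],[0,0,0,0,0,-0.023],[0,0,0,0,0,-0.023],[0,0,0,0,0,-0.023],[0,0,0,0,0,-0.023]]'
python3 -m handwheel '[[0,0,0,0,0,-0.023],[0,0,0,0,0,-0.023],[0,0,0,0,0,-0.023],[0,0,0,0,0,0],[0,0,0,0,0,0]]'
python3 -m handwheel '[[0,0,-0.2,0,0,0],[0,0,-0.2,0,0,0],[0,0,-0.3,0,0,0],[0,0,-0.3,0,0,0],[0,0,0,0,0,0]]'
python3 st.py side s2.png
```

```text
clock: 14.98
position: [0.4805, -0.3004, 0.0823]
tool_rot: [-3.142, 0.0, 1.036]
force: [-0.3, -0.2, -3.7]
grip_width: 0.0131
clock: 15.6
position: [0.4805, -0.3004, 0.0823]
tool_rot: [-3.141, 0.0, 1.461]
force: [0.6, 0.6, -3.6]
grip_width: 0.0132
clock: 16.23
position: [0.481, -0.3006, 0.108]
tool_rot: [3.14, 0.0, 1.464]
force: [0.1, 0.2, -3.5]
grip_width: 0.013
16.23 [ 0.481  -0.3006  0.108 ] [1.7993e+02 2.0000e-02 8.3890e+01] [ 0.1  0.2 -3.5] 0.013 [ 0.27  0.64  0.26  1.88 -0.25  0.65  0.58]
```

View pics/s2.png

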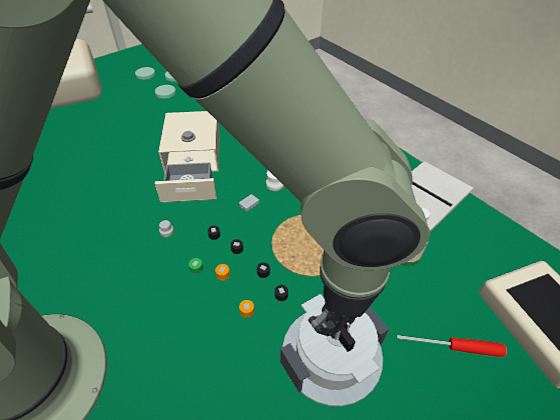

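```bash
python3 -m handwheel '[[0.2,0.1,-0.4,0,0,0],[0.9,0.4,0,0,0,0],[0.95,0.46,0,0,0,0],[0.95,0.46,0,0,0,0],[0.95,0.46,0,0,0,0],[0.95,0.46,0,0,0,0],[0.95,0.46,0,0,0,0],[0.95,0.46,0,0,0,0]]'
python3 -m handwheel '[[0.95,0.46,0,0,0,0],[0.95,0.46,0,0,0,0],[0.95,0.46,0.4,0,0,0],[0.05,0,0.8,0,0,0],[0,0,0.8,0,0,0],[0,0,0.5,0,0,0],[0,0,0.3,0,0,0],[0,0,0,0,0,0]]'
python3 st.py top t4.png
```

```text
clock: 17.27
position: [0.5803, -0.1388, 0.1177]
tool_rot: [3.142, -0.0, 1.465]
force: [-0.5, 0.2, -3.0]
grip_width: 0.0129
clock: 18.27
position: [0.6215, -0.072, 0.0469]
tool_rot: [-3.141, 0.0, 1.464]
force: [0.3, 0.6, -3.7]
grip_width: 0.013
18.27 [ 0.6215 -0.072   0.0469] [-1.7997e+02  1.0000e-02  8.3870e+01] [ 0.3  0.6 -3.7] 0.013 [-0.15  0.81  0.25  1.73 -0.31  0.64  0.17]
```

View pics/t4.png

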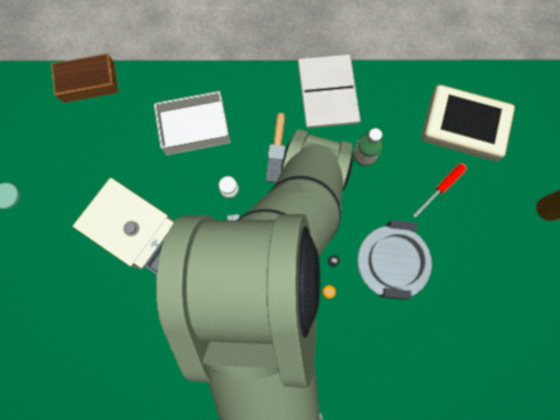

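```bash
python3 -m handwheel '[[0,0,0.06,0,0,0],[0,0,0.06,0,0,0],[0,0,0.04,0,0,0],[0,0,0,0,0,0]]'
python3 -m handwheel '[[0,0,0.03,0,0,0],[0,0,0,0,0,0]]'
```

```text
clock: 18.82
position: [0.6218, -0.0716, 0.0433]
tool_rot: [3.142, 0.0, 1.464]
force: [0.1, 0.2, -3.3]
grip_width: 0.0126
clock: 19.08
position: [0.6218, -0.0716, 0.0425]
tool_rot: [-3.142, 0.0, 1.464]
force: [0.9, -1.0, -3.0]
grip_width: 0.013
```

```bash
python3 -m handwheel '[[0,0,0.03,0,0,0],[0,0,0.03,0,0,0],[0,0,0,0,0,0]]'
python3 -m handwheel '[[0,0,0.03,0,0,0],[0,0,0,0,0,0]]'
```

```text
clock: 19.45
position: [0.6218, -0.0716, 0.0418]
tool_rot: [3.141, -0.0, 1.464]
force: [-5.6, 1.1, 13.3]
grip_width: 0.0125
clock: 19.7
position: [0.6219, -0.0716, 0.0418]
tool_rot: [3.141, -0.001, 1.464]
force: [-10.1, 2.1, 25.9]
grip_width: 0.013
```

The cover rests on the mat, so I'll release it and locate the cartridge.

```bash
python3 -m handwheel '[[0,0,-0.06,0,0,0],[0,0,0,0,0,0],[0,0,0,0,0,0],[0,0,-0.5,0,0,0],[0,0,-1,0,0,0],[0,0,-1,0,0,0],[0,0,-1,0,0,0],[0,0,-1,0,0,0]]' -0.2 40
python3 -m handwheel '[[0,0,-1,0,0,0],[0,0,-1,0,0,0],[0,0,0,0,0,-0.017]]'
python3 - <<'E'
from h import *
T=bot.grab_frame("top");S=bot.grab_frame("side")
for nm,f in (("T",T),("S",S)):
    for r in bot.trace(f,"cartridge")[:4]: 
        ys,xs=np.nonzero(r["region"]);print(nm,round(r["score"],2),np.round(r["point"],1),np.round([xs.mean(),ys.mean()],1),len(xs),np.round(onz(f,r["point"],.03),4))
cv2.imwrite("pics/s3.png",S["pixels"]);cv2.imwrite("pics/t5.png",T["pixels"])
E
python3 st.py
```

```text
clock: 20.7
position: [0.6218, -0.0716, 0.1559]
tool_rot: [3.141, -0.0, 1.464]
force: [0.6, 1.4, -0.2]
grip_width: 0.0516
clock: 21.08
position: [0.6226, -0.0717, 0.207]
tool_rot: [3.138, 0.0, 1.573]
force: [-0.7, 0.2, -0.7]
grip_width: 0.0516
T 0.56 [172.3 253.9] [175.  258.4] 179 [0.4983 0.2772 0.03  ]
S 0.37 [187.  177.8] [186.1 176.8] 55 [0.4912 0.2818 0.03  ]
S 0.24 [186.7 133.4] [186.7 134.9] 70 [0.587  0.4543 0.03  ]
21.27 [ 0.6216 -0.0717  0.2046] [ 1.7999e+02 -1.0000e-02  8.9870e+01] [-0.   0.3  0.5] 0.0511 [-0.19  0.59  0.31  1.65 -0.21  0.93  0.2 ]
```

View pics/s3.png

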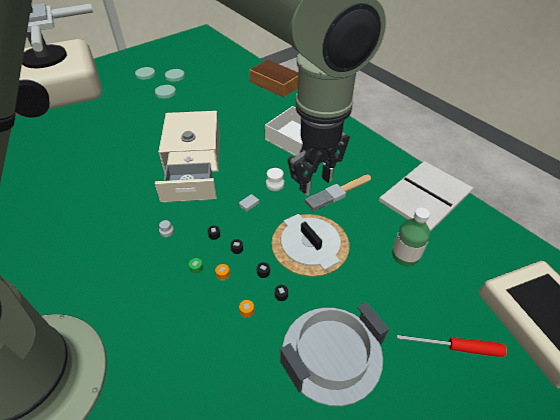

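View pics/t5.png

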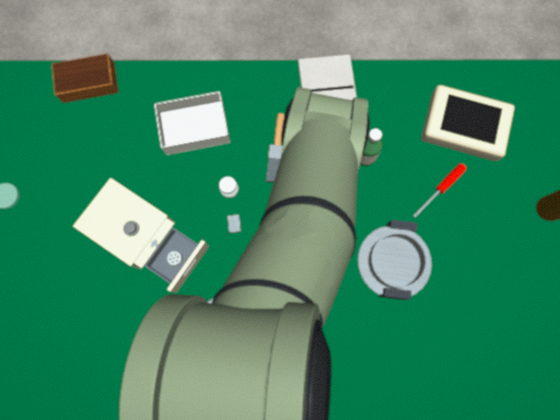

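```bash
python3 -m handwheel '[[0.98,-0.38,0,0,0,0],[0.98,-0.38,0,0,0,0],[0.98,-0.38,0,0,0,0],[0.98,-0.38,0,0,0,0],[0.98,-0.38,0,0,0,0],[0.98,-0.38,0,0,0,0],[0.98,-0.38,0,0,0,0],[0.98,-0.38,0,0,0,0]]'
python3 -m handwheel '[[0.98,-0.38,0,0,0,0],[0.98,-0.38,0,0,0,0],[0.98,-0.38,0,0,0,0],[0.98,-0.38,0,0,0,0],[0.98,-0.38,0,0,0,0],[0.98,-0.38,0,0,0,0],[0,0,0,0,0,0.0236],[0,0,0,0,0,0.0236]]'
python3 -m handwheel '[[0,0,0,0,0,0.0236],[0,0,0,0,0,0.0236],[0,0,0,0,0,0]]'
python3 st.py wrist w4.png
```

```text
clock: 22.28
position: [0.5452, 0.1251, 0.2041]
tool_rot: [-3.141, 0.0, 1.569]
force: [0.7, 0.3, -0.3]
grip_width: 0.0512
clock: 23.28
position: [0.4884, 0.2715, 0.2041]
tool_rot: [-3.141, 0.0, 1.268]
force: [-0.5, 0.0, 0.1]
grip_width: 0.0515
clock: 23.65
position: [0.4884, 0.2714, 0.2041]
tool_rot: [3.141, 0.001, 0.977]
force: [0.0, -1.2, -0.6]
grip_width: 0.051
23.65 [0.4884 0.2714 0.2041] [1.7999e+02 4.0000e-02 5.5990e+01] [ 0.  -1.2 -0.6] 0.051 [-0.94  0.51  0.45  1.84 -0.29  0.85 -0.94]
```

View pics/w4.png

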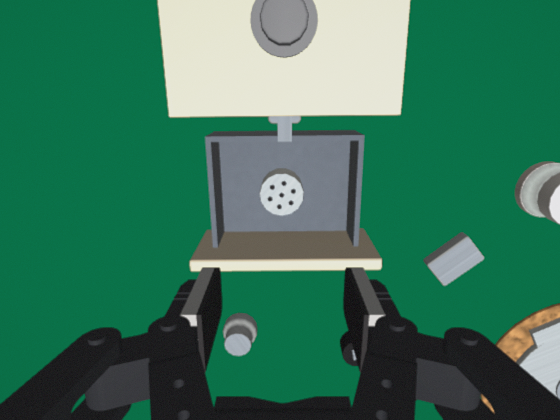

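The cartridge top is at (282,194), near the middle of the drawer, with the jaws parallel to its width.

```bash
python3 - <<'E'
from h import *
f=pickle.load(open("last_wrist.pkl","rb"));T=bot.grab_frame("top")
print(onz(f,(281.5,194.5),.036)); print(tri([(f,(281.5,194.5)),(T,(174,257.5))]))
print([np.round(onz(f,q,.072),4) for q in [(191,263),(381,263)]])
s=bot.observe();y=s["tool_rot"][2];d=onz(f,(281.5,194.5),.036)-s["position"]
print("units",np.round([(d[0]*np.cos(y)+d[1]*np.sin(y))/.025,(d[0]*np.sin(y)-d[1]*np.cos(y))/.025],3))
E
```

```text
[0.48761145 0.27058778 0.036     ]
(array([0.48791473, 0.27069846, 0.03691955]), [np.float64(0.23358897995859876), np.float64(0.07580925948611295)])
[array([0.4067, 0.2725, 0.072 ]), array([0.5254, 0.1924, 0.072 ])]
units [-0.048 -0.011]
```

```bash
python3 -m handwheel '[[-0.05,-0.01,0.9,0,0,0],[0,0,1,0,0,0],[0,0,1,0,0,0],[0,0,1,0,0,0],[0,0,1,0,0,0],[0,0,0.9,0,0,0],[0,0,0.6,0,0,0],[0,0,0.4,0,0,0]]'
python3 -m handwheel '[[0,0,0,0,0,0],[0,0,0,0,0,0],[0,0,0,0,0,0],[0,0,0,0,0,0],[0,0,0,0,0,0]]' 1 40
python3 -m handwheel '[[0,0,-0.3,0,0,0],[0,0,-0.5,0,0,0],[0,0,-1,0,0,0],[0,0,-1,0,0,0],[0,0,-0.7,0,0,0],[0,0,0,0,0,0]]'
python3 st.py wrist w5.png
```

```text
clock: 24.75
position: [0.4878, 0.2704, 0.0337]
tool_rot: [-3.141, 0.0, 0.979]
force: [0.9, 0.2, 0.5]
grip_width: 0.0516
clock: 25.38
position: [0.4878, 0.2705, 0.0344]
tool_rot: [3.142, -0.0, 0.978]
force: [-0.5, 0.7, -0.9]
grip_width: 0.0348
clock: 26.12
position: [0.4882, 0.2709, 0.1231]
tool_rot: [3.141, -0.002, 0.978]
force: [-0.0, -1.5, -1.5]
grip_width: 0.0343
26.12 [0.4882 0.2709 0.1231] [ 1.7996e+02 -1.2000e-01  5.6050e+01] [-0.  -1.5 -1.5] 0.0343 [-0.89  0.63  0.39  1.9  -0.36  0.68 -0.88]
```

View pics/w5.png

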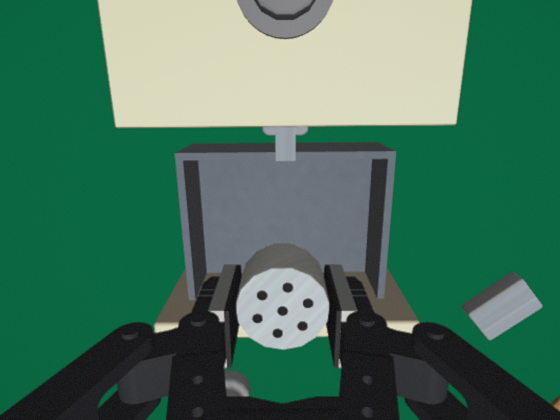

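The cartridge is held. I'll rotate to yaw 90° and carry it to the pot's centre.

```bash
python3 -m handwheel '[[0,0,0,0,0,-0.0236],[0,0,0,0,0,-0.0236],[0,0,0,0,0,-0.0236],[0,0,0,0,0,-0.0236],[-0.9,-0.01,0,0,0,0],[-0.95,-0.01,0,0,0,0],[-0.95,-0.01,0,0,0,0],[-0.95,-0.01,0,0,0,0]]'
python3 -m handwheel '[[-1,-0.015,0,0,0,0],[-1,-0.015,0,0,0,0],[-1,-0.015,0,0,0,0],[-1,-0.015,0,0,0,0],[-1,-0.015,0,0,0,0],[-1,-0.015,0,0,0,0],[-1,-0.015,0,0,0,0],[-1,-0.015,0,0,0,0]]'
python3 -m handwheel '[[-1,-0.015,0,0,0,0],[-1,-0.015,0,0,0,0],[-1,-0.015,0,0,0,0],[-1,-0.015,0,0,0,0],[-1,-0.015,0,0,0,0],[-1,-0.015,0,0,0,0],[-1,-0.015,0,0,0,0],[-1,-0.015,0,0,0,0]]'
python3 -m handwheel '[[-1,-0.015,0,0,0,0],[-1,-0.015,0,0,0,0],[-1,-0.015,0,0,0,0],[0,0,0,0,0,0]]'
python3 st.py wrist w6.png
```

```text
clock: 27.18
position: [0.4865, 0.1744, 0.1215]
tool_rot: [-3.141, 0.001, 1.568]
force: [-1.1, 0.1, -0.0]
grip_width: 0.0349
clock: 28.18
position: [0.4829, -0.0254, 0.1216]
tool_rot: [-3.141, 0.0, 1.568]
force: [0.7, 0.3, -0.1]
grip_width: 0.0344
clock: 29.18
position: [0.4796, -0.2251, 0.1215]
tool_rot: [-3.141, 0.0, 1.568]
force: [-0.1, -0.0, -0.3]
grip_width: 0.0347
clock: 29.68
position: [0.4779, -0.3009, 0.1215]
tool_rot: [-3.141, 0.001, 1.566]
force: [0.2, -0.1, -1.1]
grip_width: 0.0345
29.68 [ 0.4779 -0.3009  0.1215] [-1.7995e+02  5.0000e-02  8.9730e+01] [ 0.2 -0.1 -1.1] 0.0345 [ 0.33  0.61  0.18  1.87 -0.16  0.68  0.6 ]
```

View pics/w6.png

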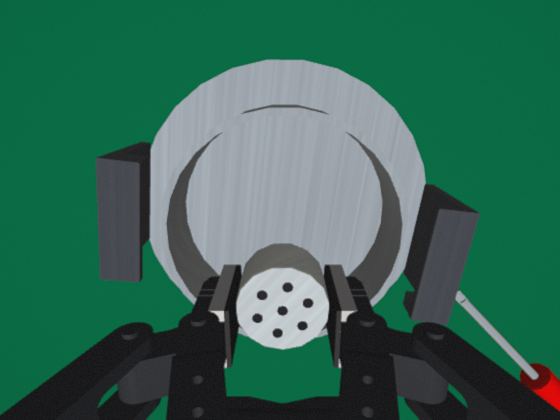

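```bash
python3 -m handwheel '[[0.04,0.08,0.8,0,0,0],[0,0,0.9,0,0,0],[0,0,0.9,0,0,0],[0,0,0.6,0,0,0],[0,0,0.3,0,0,0],[0,0,0.15,0,0,0],[0,0,0,0,0,0]]'
python3 st.py
```

```text
clock: 30.6
position: [0.4819, -0.2973, 0.0308]
tool_rot: [3.141, 0.0, 1.571]
force: [-0.2, -0.5, -0.5]
grip_width: 0.0347
30.6 [ 0.4819 -0.2973  0.0308] [1.7998e+02 1.0000e-02 9.0010e+01] [-0.2 -0.5 -0.5] 0.0347 [ 0.36  0.76  0.13  1.9  -0.19  0.5   0.62]
```

```bash
python3 -m handwheel '[[-0.1,-0.06,0.05,0,0,0],[0,0,0,0,0,0]]'
python3 -m handwheel '[[0,0,0,0,0,0],[0,0,0,0,0,0],[0,0,-0.4,0,0,0],[0,0,-1,0,0,0],[0,0,-1,0,0,0],[0,0,-1,0,0,0],[0,0,-1,0,0,0],[0.5,0,-1,0,0,0]]' -0.2 40
python3 -m handwheel '[[1,0,-1,0,0,0],[1,0,0,0,0,0],[1,0,0,0,0,0],[1,0,0,0,0,0],[1,0,0,0,0,0],[0,0,0,0,0,0]]'
python3 st.py wrist w7.png
```

```text
clock: 30.85
position: [0.4802, -0.3002, 0.0295]
tool_rot: [3.141, 0.0, 1.571]
force: [0.1, 0.2, -1.6]
grip_width: 0.0347
clock: 31.85
position: [0.4801, -0.2878, 0.1658]
tool_rot: [3.141, 0.001, 1.57]
force: [0.2, 0.3, -0.3]
grip_width: 0.0512
clock: 32.6
position: [0.4805, -0.1606, 0.1899]
tool_rot: [3.141, -0.001, 1.574]
force: [-0.3, -0.3, 0.0]
grip_width: 0.0513
32.6 [ 0.4805 -0.1606  0.1899] [ 1.7997e+02 -3.0000e-02  9.0160e+01] [-0.3 -0.3  0. ] 0.0513 [ 0.06  0.42  0.2   1.98 -0.12  0.75  0.32]
```

View pics/w7.png

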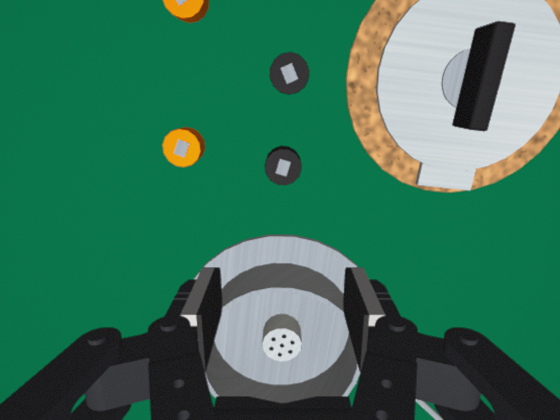

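The cartridge is in the pot, with puck d at (283,165) and puck c at (289,74).

```bash
cat > loc.py <<'E'
from h import *
import sys
# find dark/black puck tops in wrist frame
f=pickle.load(open("last_wrist.pkl","rb"))
s=bot.observe();y=s["tool_rot"][2]
for a in sys.argv[1:]:
    p=eval(a);z=p[2] if len(p)>2 else .02
    X=onz(f,p[:2],z);d=X-s["position"]
    print(a,np.round(X[:2],4),"units x,y",np.round([(d[0]*np.cos(y)+d[1]*np.sin(y))/.025,(d[0]*np.sin(y)-d[1]*np.cos(y))/.025],2))
E
python3 loc.py 283,166 289,74 282,345,.030; python3 - <<'E'
from h import *
f=pickle.load(open("last_wrist.pkl","rb"));T=bot.grab_frame("top")
I=f["pixels"];I=I[140:195,255:312];cv2.imwrite("pics/c1.png",cv2.resize(I,None,fx=8,fy=8))
print(tri([(f,(283,166)),(T,(334,260))]))
E
```

```text
283,166 [ 0.4817 -0.1389] units x,y [0.92 0.05]
289,74 [ 0.4859 -0.07  ] units x,y [3.67 0.22]
282,345,.030 [ 0.4813 -0.3001] units x,y [-5.53  0.03]
(array([ 0.48167841, -0.13858853,  0.02175209]), [np.float64(0.027684052655074363), np.float64(0.008457118976683869)])
```

View pics/c1.png

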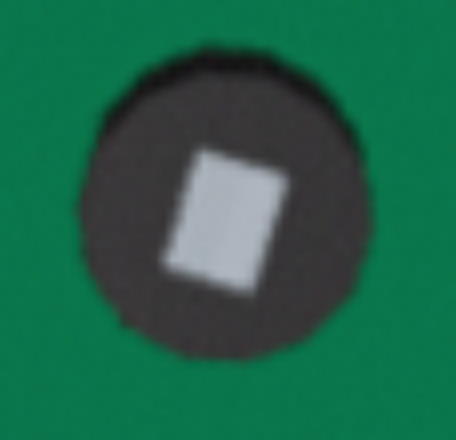

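```bash
python3 -m handwheel '[[0.9,0.04,0.8,0,0,0],[0,0,1,0,0,0],[0,0,1,0,0,0],[0,0,1,0,0,0],[0,0,1,0,0,0],[0,0,1,0,0,0],[0,0,0.6,0,0,0],[0,0,0.32,0,0,0]]'
python3 -m handwheel '[[0,0,0,0,0,0],[0,0,0,0,0,0],[0,0,0,0,0,0],[0,0,0,0,0,0],[0,0,0,0,0,0]]' 1 40
python3 -m handwheel '[[0,0,-0.3,0,0,0],[0,0,-0.7,0,0,0],[0,0,-1,0,0,0],[0,0,-1,0,0,0],[0,0,-0.6,0,0,0],[0,0,0,0,0,0]]'
python3 st.py
```

```text
clock: 33.7
position: [0.4812, -0.1403, 0.0208]
tool_rot: [-3.141, 0.0, 1.57]
force: [-0.3, -0.0, 1.5]
grip_width: 0.0509
clock: 34.33
position: [0.4816, -0.1398, 0.0217]
tool_rot: [3.141, 0.0, 1.571]
force: [-0.9, 1.2, 6.6]
grip_width: 0.0284
clock: 35.08
position: [0.4818, -0.1398, 0.1124]
tool_rot: [3.14, 0.0, 1.571]
force: [-0.4, -0.4, -1.6]
grip_width: 0.0283
35.08 [ 0.4818 -0.1398  0.1124] [1.7988e+02 2.0000e-02 9.0030e+01] [-0.4 -0.4 -1.6] 0.0283 [ 0.04  0.54  0.16  2.04 -0.15  0.56  0.31]
```

```bash
python3 -m handwheel '[[-1,-0.01,0,0,0,0],[-1,-0.01,0,0,0,0],[-1,-0.01,0,0,0,0],[-1,-0.01,0,0,0,0],[-1,-0.01,0,0,0,0],[-1,-0.01,0,0,0,0],[-1,-0.01,0,0,0,0],[-1,0,0,0,0,0]]'
python3 -m handwheel '[[-0.17,0,0.2,0,0,0],[0,0,0.5,0,0,0],[0,0,0.5,0,0,0],[0,0,0,0,0,0]]'
python3 st.py wrist w8.png
```

```text
clock: 36.08
position: [0.4791, -0.3403, 0.1102]
tool_rot: [-3.14, -0.001, 1.571]
force: [-0.4, 0.2, -0.1]
grip_width: 0.0283
clock: 36.58
position: [0.4791, -0.3429, 0.0798]
tool_rot: [-3.14, -0.001, 1.572]
force: [0.1, -0.6, -0.7]
grip_width: 0.0287
36.58 [ 0.4791 -0.3429  0.0798] [-1.7989e+02 -8.0000e-02  9.0070e+01] [ 0.1 -0.6 -0.7] 0.0287 [ 0.43  0.7   0.13  1.82 -0.15  0.63  0.65]
```

View pics/w8.png

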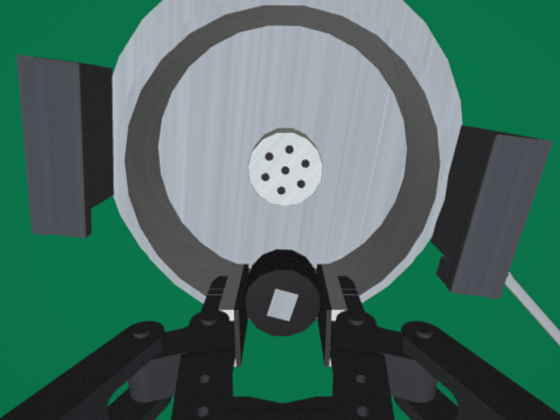

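```bash
python3 -m handwheel '[[0,0.03,0.6,0,0,0],[0,0,0.6,0,0,0],[0,0,0.4,0,0,0],[0,0,0.25,0,0,0],[0,0,0.1,0,0,0],[0,0,0,0,0,0]]'
python3 st.py
```

```text
clock: 37.38
position: [0.4804, -0.3441, 0.0326]
tool_rot: [3.141, 0.0, 1.571]
force: [-0.2, 0.2, -0.2]
grip_width: 0.028
37.38 [ 0.4804 -0.3441  0.0326] [1.7999e+02 1.0000e-02 9.0020e+01] [-0.2  0.2 -0.2] 0.028 [ 0.44  0.78  0.12  1.83 -0.16  0.55  0.66]
```

```bash
python3 -m handwheel '[[0,0,0.07,0,0,0],[0,0,0.06,0,0,0],[0,0,0,0,0,0]]'
python3 -m handwheel '[[0,0,0,0,0,0],[0,0,0,0,0,0],[0,0,-0.4,0,0,0],[0,0,-1,0,0,0],[0,0,-1,0,0,0],[0,0,-1,0,0,0],[0,0,-1,0,0,0],[0,0,-1,0,0,0]]' 0.12 40
python3 -m handwheel '[[1,0.02,-1,0,0,0],[1,0.02,0,0,0,0],[1,0.02,0,0,0,0],[1,0.02,0,0,0,0],[1,0.02,0,0,0,0],[1,0.02,0,0,0,0],[1,0.02,0,0,0,0],[1,0.02,0,0,0,0]]' -0.2
python3 -m handwheel '[[1,0.02,0,0,0,0],[1,0.02,0,0,0,0],[0,0,0,0,0,0]]' -0.2
python3 st.py wrist w9.png
```

```text
clock: 37.75
position: [0.4803, -0.344, 0.0293]
tool_rot: [-3.142, 0.0, 1.571]
force: [-0.5, 0.3, 0.2]
grip_width: 0.0285
clock: 38.75
position: [0.4803, -0.344, 0.1659]
tool_rot: [3.141, 0.0, 1.571]
force: [0.1, -0.3, 0.4]
grip_width: 0.0378
clock: 39.75
position: [0.4842, -0.1433, 0.19]
tool_rot: [3.141, 0.0, 1.571]
force: [-0.0, -1.0, -0.7]
grip_width: 0.0512
clock: 40.12
position: [0.4854, -0.0925, 0.1899]
tool_rot: [3.141, -0.0, 1.574]
force: [0.6, -0.9, -0.5]
grip_width: 0.0515
40.12 [ 0.4854 -0.0925  0.1899] [ 1.7996e+02 -3.0000e-02  9.0160e+01] [ 0.6 -0.9 -0.5] 0.0515 [-0.05  0.4   0.15  2.01 -0.09  0.74  0.16]
```

View pics/w9.png

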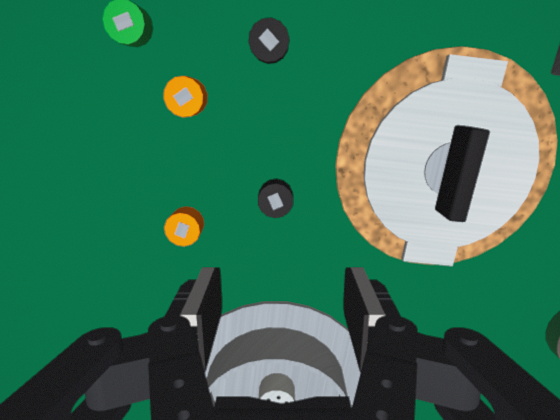

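```bash
python3 loc.py 275.5,201 269,39.5; python3 crop.py top 180 220 440 320 3 t6.png
```

```text
275.5,201 [ 0.4806 -0.0997] units x,y [-0.24 -0.19]
269,39.5 [0.4762 0.0216] units x,y [ 4.61 -0.36]
```

View pics/t6.png

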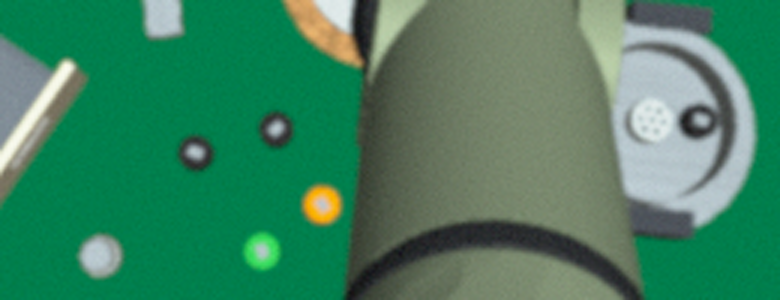

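Puck c has been knocked about 3 cm to (0.481,-0.100), which is the disturbance the task warned of. Two items lie in the pot side by side. I'll grasp c at its new place.

```bash
python3 -m handwheel '[[-0.26,-0.19,0.8,0,0,0],[0,0,1,0,0,0],[0,0,1,0,0,0],[0,0,1,0,0,0],[0,0,1,0,0,0],[0,0,1,0,0,0],[0,0,0.6,0,0,0],[0,0,0.3,0,0,0]]'
python3 -m handwheel '[[0,0,0,0,0,0],[0,0,0,0,0,0],[0,0,0,0,0,0],[0,0,0,0,0,0],[0,0,0,0,0,0]]' 1 40
python3 -m handwheel '[[0,0,-0.3,0,0,0],[0,0,-0.7,0,0,0],[0,0,-1,0,0,0],[0,0,-1,0,0,0],[0,0,-0.6,0,0,0],[0,0,0,0,0,0]]'
python3 st.py wrist w10.png
```

```text
clock: 41.22
position: [0.4804, -0.1011, 0.0213]
tool_rot: [-3.141, 0.0, 1.57]
force: [-0.1, 0.7, 0.7]
grip_width: 0.0516
clock: 41.85
position: [0.4809, -0.1005, 0.0223]
tool_rot: [3.141, 0.0, 1.571]
force: [-0.6, 0.7, 7.5]
grip_width: 0.0284
clock: 42.6
position: [0.481, -0.1005, 0.1129]
tool_rot: [3.14, 0.0, 1.571]
force: [-0.4, 0.3, -0.3]
grip_width: 0.0282
42.6 [ 0.481  -0.1005  0.1129] [1.7988e+02 1.0000e-02 9.0030e+01] [-0.4  0.3 -0.3] 0.0282 [-0.01  0.53  0.12  2.07 -0.12  0.55  0.2 ]
```

View pics/w10.png

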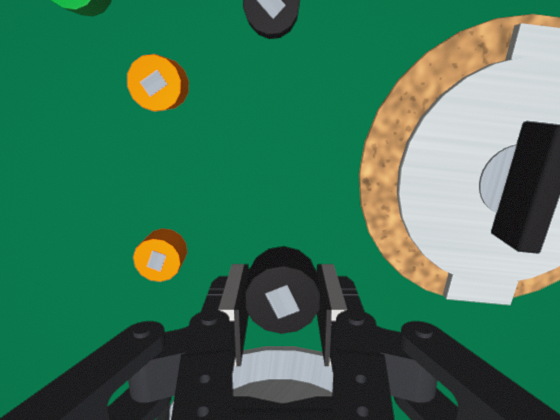

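Held. I'll place it at the pot's +y side (0.480,-0.257).

```bash
python3 -m handwheel '[[-1,-0.01,0,0,0,0],[-1,-0.01,0,0,0,0],[-1,-0.01,0,0,0,0],[-1,-0.01,0,0,0,0],[-1,0,0,0,0,0],[-1,0,0,0,0,0],[-0.26,0,0,0,0,0],[0,0,0.5,0,0,0]]'
python3 -m handwheel '[[0,0,0.8,0,0,0],[0,0,0.8,0,0,0],[0,0,0.7,0,0,0],[0,0,0.25,0,0,0],[0,0,0.1,0,0,0],[0,0,0,0,0,0]]'
python3 -m handwheel '[[0,0,0,0,0,0]]'
python3 st.py
```

```text
clock: 43.65
position: [0.4797, -0.2569, 0.0987]
tool_rot: [3.141, -0.0, 1.571]
force: [0.7, 0.2, -0.4]
grip_width: 0.0284
clock: 44.4
position: [0.4797, -0.257, 0.0333]
tool_rot: [3.141, 0.0, 1.571]
force: [0.5, 0.5, 0.3]
grip_width: 0.0282
clock: 44.52
position: [0.4798, -0.2572, 0.0335]
tool_rot: [3.141, 0.0, 1.571]
force: [-0.3, -0.3, 0.5]
grip_width: 0.0286
44.52 [ 0.4798 -0.2572  0.0335] [1.7996e+02 2.0000e-02 9.0020e+01] [-0.3 -0.3  0.5] 0.0286 [ 0.32  0.73  0.08  1.95 -0.12  0.47  0.49]
```

```bash
python3 -m handwheel '[[0,0,0.08,0,0,0],[0,0,0.06,0,0,0],[0,0,0,0,0,0]]'
python3 -m handwheel '[[0,0,0,0,0,0],[0,0,0,0,0,0],[0,0,-0.4,0,0,0],[0,0,-1,0,0,0],[0,0,-1,0,0,0],[0,0,-1,0,0,0],[0,0,-1,0,0,0],[0,0,-1,0,0,0]]' 0.12 40
python3 -m handwheel '[[1,-0.01,-1,0,0,0],[1,-0.01,0,0,0,0],[1,-0.02,0,0,0,0],[1,-0.02,0,0,0,0],[1,-0.02,0,0,0,0],[1,-0.02,0,0,0,0],[1,-0.02,0,0,0,0],[1,-0.02,0,0,0,0]]' -0.2
python3 -m handwheel '[[1,-0.02,0,0,0,0],[1,-0.02,0,0,0,0],[0,0,0,0,0,0]]' -0.2
python3 st.py wrist w11.png
```

```text
clock: 44.9
position: [0.4795, -0.257, 0.0294]
tool_rot: [-3.141, -0.0, 1.571]
force: [0.1, 0.4, -0.0]
grip_width: 0.0286
clock: 45.9
position: [0.4795, -0.257, 0.1661]
tool_rot: [3.141, 0.0, 1.571]
force: [0.3, -0.4, 1.1]
grip_width: 0.0375
clock: 46.9
position: [0.4759, -0.0563, 0.1902]
tool_rot: [3.141, -0.0, 1.571]
force: [-0.4, -0.4, 0.1]
grip_width: 0.0512
clock: 47.28
position: [0.475, -0.0055, 0.1901]
tool_rot: [3.141, -0.0, 1.574]
force: [0.0, -0.6, 0.4]
grip_width: 0.0514
47.27 [ 0.475  -0.0055  0.1901] [ 1.7997e+02 -3.0000e-02  9.0170e+01] [ 0.  -0.6  0.4] 0.0514 [-0.19  0.37  0.1   2.05 -0.06  0.72 -0.05]
```

View pics/w11.png

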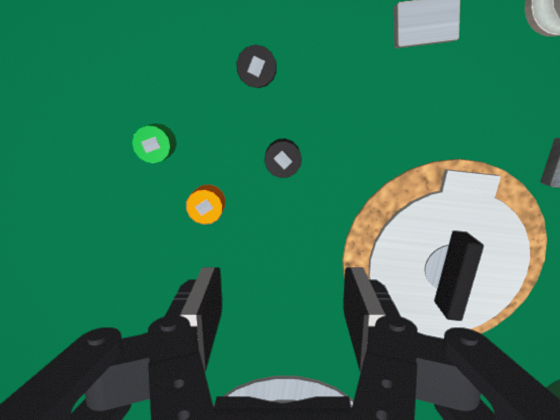

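```bash
python3 loc.py 282.5,159.5 256,66; python3 crop.py wrist 225 40 315 190 5 c2.png
```

```text
282.5,159.5 [0.4758 0.0215] units x,y [1.12 0.03]
256,66 [0.456  0.0906] units x,y [ 3.89 -0.75]
```

View pics/c2.png

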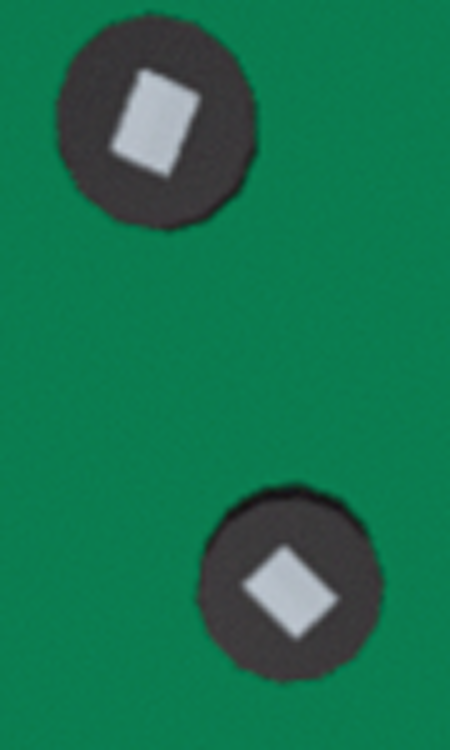

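```bash
python3 -m handwheel '[[1,0.02,0.8,0,0,0],[0.13,0.02,1,0,0,0],[0,0,1,0,0,0],[0,0,1,0,0,0],[0,0,1,0,0,0],[0,0,1,0,0,0],[0,0,0.6,0,0,0],[0,0,0.28,0,0,0]]'
python3 -m handwheel '[[0,0,0,0,0,0],[0,0,0,0,0,0],[0,0,0,0,0,0],[0,0,0,0,0,0],[0,0,0,0,0,0]]' 1 40
python3 -m handwheel '[[0,0,-0.3,0,0,0],[0,0,-0.7,0,0,0],[0,0,-1,0,0,0],[0,0,-1,0,0,0],[0,0,-0.6,0,0,0],[-0.5,0,0,0,0,0],[-1,0.14,0,0,0,0],[-1,0.16,0,0,0,0]]'
python3 -m handwheel '[[-1,0.16,0,0,0,0],[-1,0.16,0,0,0,0],[-1,0.16,0,0,0,0],[-1,0.16,0,0,0,0],[-1,0.16,0,0,0,0],[-1,0.16,0,0,0,0],[-1,0.16,0,0,0,0],[-1,0.16,0,0,0,0]]'
python3 -m handwheel '[[-1,0.16,0,0,0,0],[-1,0.16,0,0,0,0],[-0.36,0,0,0,0,0],[0,0,0,0,0,0]]'
python3 st.py wrist w12.png
```

```text
clock: 48.38
position: [0.4759, 0.0207, 0.0221]
tool_rot: [-3.141, 0.0, 1.57]
force: [-0.1, 0.3, -0.5]
grip_width: 0.0513
clock: 49.0
position: [0.4763, 0.0213, 0.023]
tool_rot: [3.141, -0.0, 1.571]
force: [-0.8, -0.2, 8.7]
grip_width: 0.028
clock: 50.0
position: [0.483, -0.0428, 0.1116]
tool_rot: [-3.14, 0.0, 1.571]
force: [0.6, -0.4, 0.1]
grip_width: 0.0285
clock: 51.0
position: [0.5147, -0.2429, 0.1113]
tool_rot: [-3.14, -0.0, 1.571]
force: [0.2, -0.2, -0.2]
grip_width: 0.0283
clock: 51.5
position: [0.5227, -0.3006, 0.1117]
tool_rot: [-3.14, -0.0, 1.57]
force: [-0.8, 0.6, -0.7]
grip_width: 0.0284
51.5 [ 0.5227 -0.3006  0.1117] [-1.7994e+02 -3.0000e-02  8.9960e+01] [-0.8  0.6 -0.7] 0.0284 [ 0.39  0.66  0.05  1.77 -0.05  0.71  0.47]
```

View pics/w12.png

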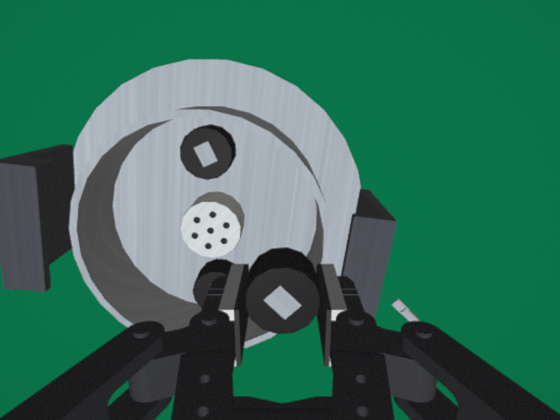

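```bash
python3 -m handwheel '[[0,0,0,0,0,0.025],[0,0,0,0,0,0.025],[0,0,0,0,0,0.025],[0,0,0,0,0,0.025],[0,0,0,0,0,0.025],[0,0,0,0,0,0.025],[0,0,0,0,0,0.025],[0,0,0,0,0,0.025]]'
python3 -m handwheel '[[0,0,0,0,0,0.025],[0,0,0.4,0,0,0.025],[0,0,0.5,0,0,0],[0,0,0.4,0,0,0],[0,0,0,0,0,0]]'
python3 st.py wrist w13.png
```

```text
clock: 52.55
position: [0.5236, -0.299, 0.1124]
tool_rot: [-3.141, -0.0, 0.311]
force: [-0.7, 0.1, 0.4]
grip_width: 0.0286
clock: 53.18
position: [0.5231, -0.3, 0.0792]
tool_rot: [-3.141, 0.001, 0.002]
force: [0.4, -0.6, -0.1]
grip_width: 0.028
53.17 [ 0.5231 -0.3     0.0792] [-1.7996e+02  7.0000e-02  1.4000e-01] [ 0.4 -0.6 -0.1] 0.028 [ 0.13  0.77  0.44  1.8  -0.49  0.69 -0.72]
```

View pics/w13.png

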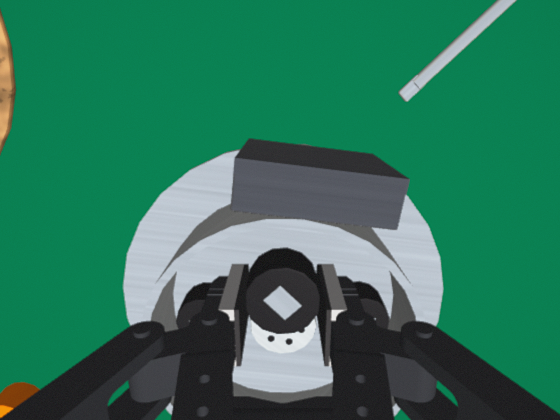

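```bash
python3 -m handwheel '[[0,0,0.6,0,0,0],[0,0,0.6,0,0,0],[0,0,0.4,0,0,0],[0,0,0.25,0,0,0],[0,0,0,0,0,0],[0,0,0,0,0,0]]'
python3 st.py
```

```text
clock: 53.98
position: [0.5237, -0.3004, 0.0341]
tool_rot: [3.141, -0.0, 0.0]
force: [1.3, -0.1, -0.2]
grip_width: 0.0284
53.98 [ 0.5237 -0.3004  0.0341] [ 1.7998e+02 -2.0000e-02  2.0000e-02] [ 1.3 -0.1 -0.2] 0.0284 [ 0.16  0.83  0.4   1.8  -0.52  0.61 -0.7 ]
```

```bash
python3 -m handwheel '[[0,0,0.08,0,0,0],[0,0,0.06,0,0,0],[0,0,0,0,0,0]]'
python3 -m handwheel '[[0,0,0,0,0,0],[0,0,0,0,0,0],[0,0,-0.4,0,0,0],[0,0,-1,0,0,0],[0,0,-1,0,0,0],[0,0,-1,0,0,0],[0,0,-1,0,0,0],[0,0,-1,0,0,0]]' 0.12 40
python3 -m handwheel '[[-0.2,-1,-1,0,0,0],[-0.2,-1,0,0,0,0],[-0.2,-1,0,0,0,0],[-0.2,-1,0,0,0,0],[-0.2,-1,0,0,0,0],[-0.2,-1,0,0,0,0],[-0.2,-1,0,0,0,0],[-0.2,-1,0,0,0,0]]' -0.2
python3 -m handwheel '[[-0.3,-1,0,0,0,0],[-0.3,-1,0,0,0,0],[-0.3,-1,0,0,0,0],[-0.3,-1,0,0,0,0],[-0.3,-1,0,0,0,0],[-0.3,-1,0,0,0,0],[-0.3,-1,0,0,0,0],[-0.2,-0.6,0,0,0,0]]' -0.2
python3 -m handwheel '[[0,0,0,0,0,0]]'
python3 st.py wrist w14.png
```

```text
clock: 54.35
position: [0.5235, -0.3002, 0.0302]
tool_rot: [-3.142, 0.0, 0.0]
force: [-0.3, 0.5, 0.1]
grip_width: 0.0282
clock: 55.35
position: [0.5235, -0.3003, 0.1668]
tool_rot: [3.141, -0.0, 0.0]
force: [0.2, -0.8, 0.2]
grip_width: 0.0378
clock: 56.35
position: [0.4833, -0.0995, 0.1909]
tool_rot: [-3.141, -0.001, 0.0]
force: [0.3, 0.0, -0.1]
grip_width: 0.0511
clock: 57.35
position: [0.4256, 0.0908, 0.1908]
tool_rot: [-3.141, -0.0, 0.001]
force: [-0.4, -1.2, -0.0]
grip_width: 0.0512
clock: 57.48
position: [0.4257, 0.0905, 0.1907]
tool_rot: [-3.141, -0.0, 0.002]
force: [0.3, 0.6, 0.9]
grip_width: 0.0516
57.48 [0.4257 0.0905 0.1907] [-1.7996e+02 -2.0000e-02  1.2000e-01] [0.3 0.6 0.9] 0.0516 [-0.83  0.37  0.61  2.16 -0.33  0.7  -1.57]
```

View pics/w14.png

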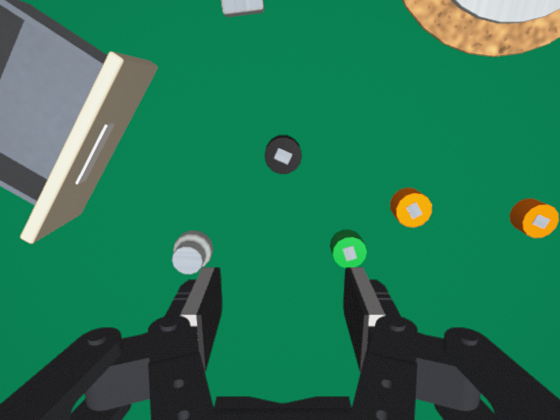

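```bash
python3 loc.py 282.5,155.5
```

```text
282.5,155.5 [0.456  0.0907] units x,y [ 1.2  -0.04]
```

```bash
python3 -m handwheel '[[1,-0.02,0.6,0,0,0],[0.22,0,1,0,0,0],[0,0,1,0,0,0],[0,0,1,0,0,0],[0,0,1,0,0,0],[0,0,1,0,0,0],[0,0,0.8,0,0,0],[0,0,0.3,0,0,0]]'
python3 -m handwheel '[[0,0,0,0,0,0],[0,0,0,0,0,0],[0,0,0,0,0,0],[0,0,0,0,0,0],[0,0,0,0,0,0]]' 1 40
python3 -m handwheel '[[0,0,-0.3,0,0,0],[0,0,-0.7,0,0,0],[0,0,-1,0,0,0],[0,0,-1,0,0,0],[0,0,-0.6,0,0,0],[0,0.6,0,0,0,0],[-0.05,1,0,0,0,0],[-0.05,1,0,0,0,0]]'
python3 -m handwheel '[[-0.05,1,0,0,0,0],[-0.05,1,0,0,0,0],[-0.05,1,0,0,0,0],[-0.05,1,0,0,0,0],[-0.05,1,0,0,0,0],[-0.05,1,0,0,0,0],[-0.05,1,0,0,0,0],[-0.05,1,0,0,0,0]]'
python3 -m handwheel '[[-0.05,1,0,0,0,0],[-0.05,1,0,0,0,0],[-0.05,1,0,0,0,0],[-0.05,1,0,0,0,0],[-0.06,1,0,0,0,0],[0,0,0,0,0,0]]'
python3 st.py wrist w15.png
```

```text
clock: 58.52
position: [0.4564, 0.0891, 0.0221]
tool_rot: [3.141, 0.001, -0.001]
force: [-0.2, -0.6, 0.8]
grip_width: 0.0514
clock: 59.15
position: [0.4568, 0.0903, 0.0233]
tool_rot: [-3.141, -0.001, 0.0]
force: [-0.8, -0.8, 8.4]
grip_width: 0.0284
clock: 60.15
position: [0.4534, 0.0236, 0.1121]
tool_rot: [3.141, 0.001, 0.0]
force: [0.6, 0.8, 0.4]
grip_width: 0.0284
clock: 61.15
position: [0.443, -0.1764, 0.112]
tool_rot: [-3.142, 0.001, -0.0]
force: [0.7, 0.4, -0.8]
grip_width: 0.0286
clock: 61.9
position: [0.436, -0.3021, 0.112]
tool_rot: [3.141, 0.001, -0.003]
force: [0.4, -0.3, 0.1]
grip_width: 0.0281
61.9 [ 0.436  -0.3021  0.112 ] [ 1.7997e+02  6.0000e-02 -1.6000e-01] [ 0.4 -0.3  0.1] 0.0281 [ 0.19  0.62  0.42  1.98 -0.41  0.63 -0.7 ]
```

View pics/w15.png

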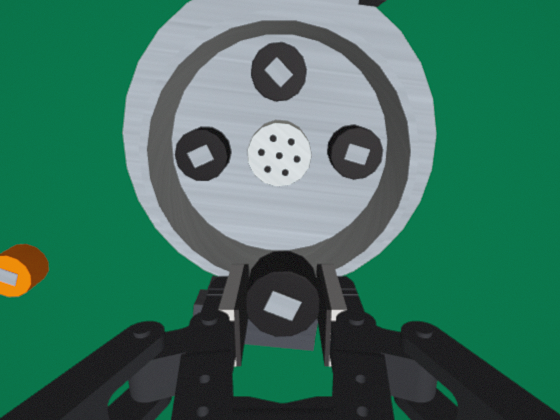

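```bash
python3 -m handwheel '[[0.06,-0.05,0.6,0,0,0],[0,0,0.8,0,0,0],[0,0,0.8,0,0,0],[0,0,0.5,0,0,0],[0,0,0.3,0,0,0],[0,0,0.1,0,0,0],[0,0,0,0,0,0],[0,0,0,0,0,0]]'
python3 st.py
```

```text
clock: 62.95
position: [0.4393, -0.2987, 0.0357]
tool_rot: [3.141, -0.001, 0.0]
force: [-0.5, -0.6, -0.5]
grip_width: 0.0283
62.95 [ 0.4393 -0.2987  0.0357] [ 1.7998e+02 -4.0000e-02  2.0000e-02] [-0.5 -0.6 -0.5] 0.0283 [ 0.25  0.74  0.32  2.   -0.48  0.48 -0.64]
```

```bash
python3 -m handwheel '[[-0.07,0.05,0.1,0,0,0],[0,0,0.1,0,0,0],[0,0,0,0,0,0]]'
python3 -m handwheel '[[0,0,0,0,0,0],[0,0,0,0,0,0],[0,0,-0.4,0,0,0],[0,0,-1,0,0,0],[0,0,-1,0,0,0],[0,0,-1,0,0,0],[0,0,-1,0,0,0],[0,0,-1,0,0,0]]' 0.12 40
python3 -m handwheel '[[0.5,-0.5,-1,0,0,0],[0.74,-0.9,0,0,0,0],[0.74,-0.9,0,0,0,0],[0.74,-0.9,0,0,0,0],[0.74,-0.9,0,0,0,0],[0.74,-0.9,0,0,0,0],[0.74,-0.9,0,0,0,0],[0.74,-0.9,0,0,0,0]]' -0.2
python3 -m handwheel '[[0.74,-0.9,0,0,0,-0.0233],[0,0,0,0,0,-0.0233],[0,0,0,0,0,-0.0233],[0,0,0,0,0,-0.0233],[0,0,0,0,0,-0.0233],[0,0,0,0,0,-0.0233],[0,0,0,0,0,-0.0233],[0,0,0,0,0,-0.0233]]' -0.2
python3 -m handwheel '[[0,0,0,0,0,-0.0233],[0,0,0,0,0,-0.0233],[0,0,0,0,0,0]]'
python3 st.py wrist w16.png; python3 crop.py top 330 200 460 320 5 t7.png
```

```text
clock: 63.32
position: [0.4372, -0.2998, 0.0301]
tool_rot: [-3.141, 0.0, 0.0]
force: [0.1, -0.4, -0.6]
grip_width: 0.0283
clock: 64.32
position: [0.4372, -0.2998, 0.1668]
tool_rot: [3.141, -0.0, 0.0]
force: [-0.8, -0.4, 0.3]
grip_width: 0.0375
clock: 65.32
position: [0.5797, -0.129, 0.191]
tool_rot: [3.142, -0.0, 0.0]
force: [0.0, -0.0, -0.1]
grip_width: 0.0514
clock: 66.32
position: [0.5976, -0.1074, 0.191]
tool_rot: [3.141, 0.0, 1.176]
force: [-0.3, 0.6, -0.0]
grip_width: 0.051
clock: 66.7
position: [0.5976, -0.1076, 0.1909]
tool_rot: [3.141, 0.0, 1.463]
force: [-0.2, -0.1, -0.1]
grip_width: 0.051
66.7 [ 0.5976 -0.1076  0.1909] [1.7998e+02 1.0000e-02 8.3830e+01] [-0.2 -0.1 -0.1] 0.051 [ 0.01  0.56  0.1   1.71 -0.07  0.87  0.04]
```

View pics/w16.png

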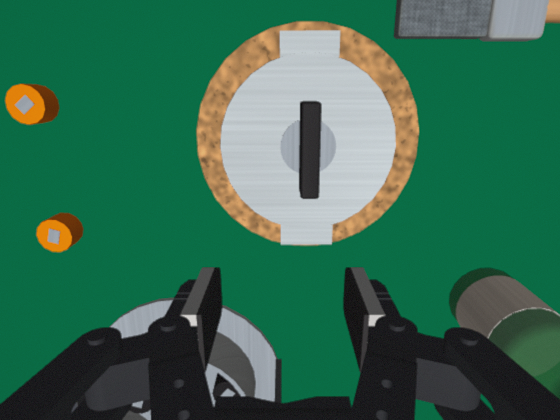

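View pics/t7.png

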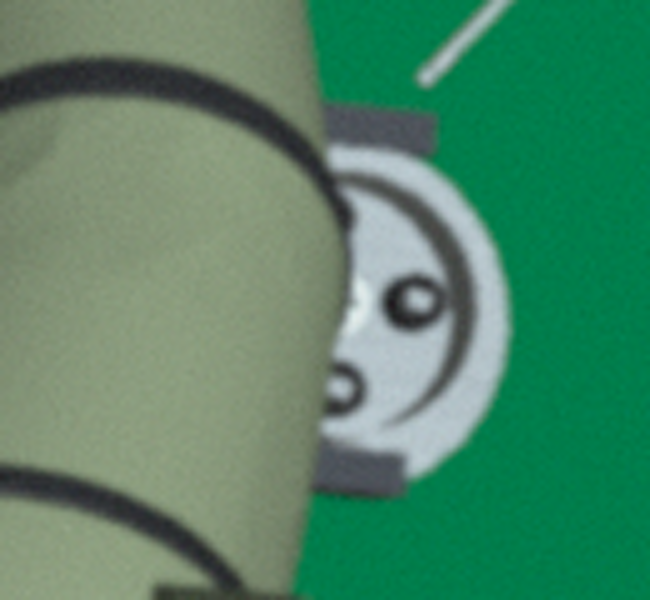

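The cover is on the mat with its handle from (311,102) to (310,197), and the placed pucks are in the pot.

```bash
python3 loc.py 311,103,.047 310,196,.047 310.5,149,.047; python3 - <<'E'
from h import *
S=bot.grab_frame("side")
cv2.imwrite("pics/s4.png",cv2.resize(S["pixels"][150:410,180:440],None,fx=2.3,fy=2.3))
E
```

```text
311,103,.047 [ 0.6255 -0.0395] units x,y [2.82 0.81]
310,196,.047 [ 0.6192 -0.1058] units x,y [0.16 0.85]
310.5,149,.047 [ 0.6225 -0.0711] units x,y [1.56 0.83]
```

View pics/s4.png

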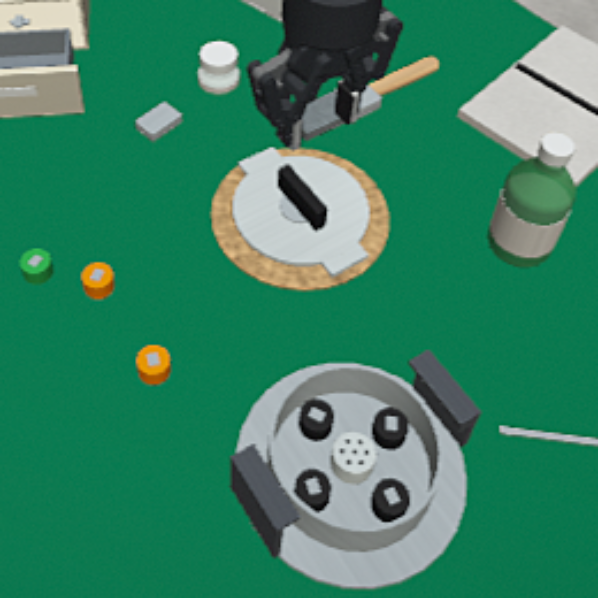

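All five lie flat in the pot, side by side. Next I'll fetch the cover.

```bash
python3 -m handwheel '[[0.8,0.42,0.5,0,0,0],[0.7,0.4,0.9,0,0,0],[0,0,1,0,0,0],[0,0,1,0,0,0],[0,0,1,0,0,0],[0,0,0.8,0,0,0],[0,0,0.5,0,0,0],[0,0,0.2,0,0,0]]' -0.2 70
python3 -m handwheel '[[0,0,0,0,0,0],[0,0,0,0,0,0]]'
python3 -m handwheel '[[0,0,0,0,0,0],[0,0,0,0,0,0],[0,0,0,0,0,0],[0,0,0,0,0,0],[0,0,0,0,0,0],[0,0,0,0,0,0]]' 1 70
python3 st.py
```

```text
clock: 67.85
position: [0.6221, -0.0719, 0.0421]
tool_rot: [-3.141, 0.0, 1.464]
force: [0.2, 0.6, -0.7]
grip_width: 0.0509
clock: 68.1
position: [0.6225, -0.0722, 0.0434]
tool_rot: [3.141, 0.0, 1.464]
force: [0.3, 0.4, 0.4]
grip_width: 0.0514
clock: 68.85
position: [0.6223, -0.0722, 0.0433]
tool_rot: [3.141, -0.0, 1.464]
force: [-1.7, 0.1, 6.8]
grip_width: 0.0123
68.85 [ 0.6223 -0.0722  0.0433] [179.97  -0.    83.89] [-1.7  0.1  6.8] 0.0123 [-0.03  0.79  0.07  1.73 -0.09  0.62 -0.01]
```

```bash
python3 -m handwheel '[[0,0,-0.3,0,0,0],[0,0,-0.7,0,0,0],[0,0,-1,0,0,0],[0,0,-1,0,0,0],[0,0,-0.2,0,0,0],[0,0,0,0,0,0]]'
python3 -m handwheel '[[-0.5,-0.25,0,0,0,0],[-0.9,-0.44,0,0,0,0],[-0.9,-0.44,0,0,0,0],[-0.9,-0.44,0,0,0,0],[-0.9,-0.44,0,0,0,0],[-0.9,-0.44,0,0,0,0],[-0.9,-0.44,0,0,0,0],[-0.9,-0.44,0,0,0,0]]'
python3 -m handwheel '[[-0.9,-0.44,0,0,0,0],[-0.9,-0.44,0,0,0,0],[-0.9,-0.44,0,0,0,0],[-0.16,-0.04,0,0,0,0],[0,0,0,0,0,0],[0,0,0,0,0,0]]'
python3 st.py wrist w17.png; python3 crop.py side 240 270 420 410 4 s5.png
```

```text
clock: 69.6
position: [0.6221, -0.0721, 0.1229]
tool_rot: [3.141, -0.0, 1.464]
force: [-0.6, -0.8, -3.3]
grip_width: 0.0129
clock: 70.6
position: [0.5191, -0.2346, 0.1224]
tool_rot: [-3.141, 0.0, 1.463]
force: [-0.8, -0.2, -3.4]
grip_width: 0.0128
clock: 71.35
position: [0.4799, -0.2994, 0.1226]
tool_rot: [-3.142, -0.0, 1.465]
force: [-0.4, 0.1, -3.2]
grip_width: 0.0126
71.35 [ 0.4799 -0.2994  0.1226] [-1.7999e+02 -2.0000e-02  8.3930e+01] [-0.4  0.1 -3.2] 0.0126 [ 0.4   0.6   0.07  1.87 -0.06  0.68  0.41]
```

View pics/w17.png

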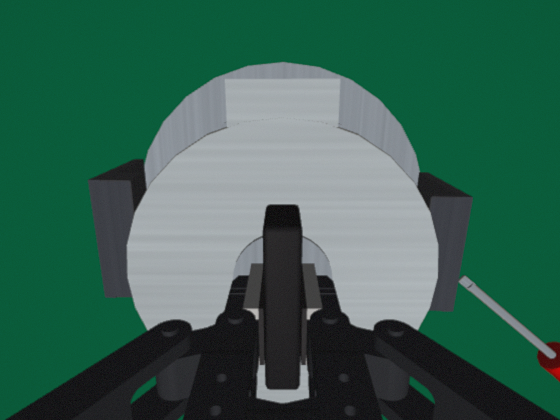

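View pics/s5.png

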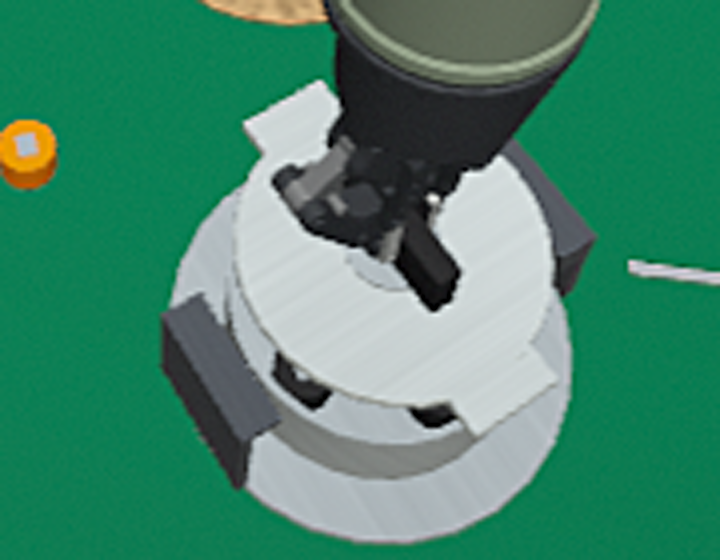

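```bash
python3 -m handwheel '[[-0.04,0.03,0.3,0,0,0],[0,0,0.4,0,0,0],[0,0,0.4,0,0,0],[0,0,0.2,0,0,0],[0,0,0.1,0,0,0],[0,0,0,0,0,0]]'
python3 -m handwheel '[[0,0,0.06,0,0,0],[0,0,0,0,0,0]]'
python3 -m handwheel '[[0,0,0.04,0,0,0],[0,0,0,0,0,0]]'
```

```text
clock: 72.2
position: [0.4805, -0.3009, 0.0877]
tool_rot: [-3.142, 0.0, 1.464]
force: [-0.7, -0.0, -3.7]
grip_width: 0.0124
clock: 72.45
position: [0.4805, -0.3009, 0.0863]
tool_rot: [3.141, 0.0, 1.464]
force: [-0.3, 0.0, -4.8]
grip_width: 0.0126
clock: 72.7
position: [0.4805, -0.3009, 0.0852]
tool_rot: [-3.142, 0.0, 1.464]
force: [0.0, -0.6, -4.2]
grip_width: 0.0126
```

```bash
python3 -m handwheel '[[0,0,0.04,0,0,0],[0,0,0,0,0,0]]'
python3 -m handwheel '[[0,0,0.04,0,0,0],[0,0,0,0,0,0]]'
python3 -m handwheel '[[0,0,0.03,0,0,0],[0,0,0,0,0,0]]'
```

```text
clock: 72.95
position: [0.4805, -0.3009, 0.0842]
tool_rot: [-3.141, -0.0, 1.464]
force: [0.5, -0.7, -2.6]
grip_width: 0.0123
clock: 73.2
position: [0.4805, -0.3009, 0.0833]
tool_rot: [3.142, 0.0, 1.464]
force: [0.1, -0.3, -3.1]
grip_width: 0.0125
clock: 73.45
position: [0.4805, -0.3009, 0.0832]
tool_rot: [3.141, 0.0, 1.464]
force: [-4.3, 3.4, 13.2]
grip_width: 0.0127
```

```bash
python3 -m handwheel '[[0,0,-0.03,0,0,0.02],[0,0,0,0,0,0.025],[0,0,0,0,0,0.025],[0,0,0,0,0,0.025],[0,0,0,0,0,0.025],[0,0,0,0,0,0.025],[0,0,0,0,0,0.025],[0,0,0,0,0,0]]'
python3 -m handwheel '[[0,0,0,0,0,0.025],[0,0,0,0,0,0.025],[0,0,0,0,0,0.01],[0,0,0,0,0,0]]'
python3 -c "
from workcell import bot;s=bot.observe();print(s['moment'],s['force'],s['tool_rot'],s['position'])"
```

```text
clock: 74.45
position: [0.4806, -0.3008, 0.0832]
tool_rot: [3.141, 0.0, 0.397]
force: [-0.7, -0.1, -1.7]
grip_width: 0.0126
clock: 74.95
position: [0.4806, -0.3008, 0.0832]
tool_rot: [3.142, 0.0, 0.023]
force: [-0.1, -0.0, -1.5]
grip_width: 0.0127
[ 0.01755036  0.01021292 -0.07267687] [-0.0908921  -0.03567942 -1.49810408] [3.14151681e+00 6.73905196e-05 2.30509749e-02] [ 0.48056324 -0.3008419   0.0832469 ]
```

```bash
cat > m.py <<'E'
from workcell import bot
import numpy as np
s=bot.observe();print("yaw",np.degrees(s['tool_rot'][2]).round(2),"mom",s['moment'].round(3),s['force'].round(1),s['position'].round(4))
E
python3 -m handwheel '[[0,0,0,0,0,0.007],[0,0,0,0,0,0.007],[0,0,0,0,0,0]]' >/dev/null; python3 m.py
python3 -m handwheel '[[0,0,0,0,0,0.005],[0,0,0,0,0,0]]' >/dev/null; python3 m.py
python3 -m handwheel '[[0,0,0,0,0,0.005],[0,0,0,0,0,0]]' >/dev/null; python3 m.py
```

```text
yaw -3.96 mom [ 0.005  0.027 -0.023] [ 0.3 -0.4 -1.1] [ 0.4805 -0.3009  0.0832]
yaw -5.77 mom [ 0.051 -0.029 -0.058] [ 0.6  0.6 -1.7] [ 0.4805 -0.3009  0.0833]
yaw -7.58 mom [ 0.036  0.015 -0.04 ] [-0.1  0.3 -2.2] [ 0.4805 -0.3009  0.0833]
```

```bash

python3 -m handwheel '[[0,0,0,0,0,0.005],[0,0,0,0,0,0]]' >/dev/null; python3 m.py
python3 -m handwheel '[[0,0,0,0,0,0.005],[0,0,0,0,0,0]]' >/dev/null; python3 m.py; python3 st.py wrist w18.png
```

```text
yaw -9.39 mom [ 0.004  0.    -0.092] [ 0.4 -0.1 -0.5] [ 0.4805 -0.3009  0.0832]
yaw -11.14 mom [ 0.338 -0.07   0.504] [-0.   2.1 -1.1] [ 0.4806 -0.3006  0.0832]
76.33 [ 0.4806 -0.3006  0.0832] [-1.7999e+02  1.0000e-02 -1.1140e+01] [-0.   2.1 -1.1] 0.0126 [ 0.11  0.73  0.5   1.9  -0.56  0.66 -0.81]
```

View pics/w18.png

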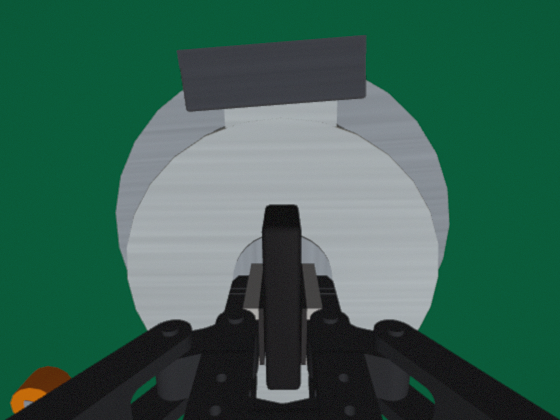

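```bash

python3 -m handwheel '[[0,0,0,0,0,0.003],[0,0,0,0,0,0]]' >/dev/null; python3 m.py
python3 -m handwheel '[[0,0,0,0,0,0.003],[0,0,0,0,0,0]]' >/dev/null; python3 m.py
python3 -m handwheel '[[0,0,0,0,0,0.003],[0,0,0,0,0,0]]' >/dev/null; python3 m.py
```

```text
yaw -12.19 mom [ 0.577 -0.136  1.282] [1.1 2.5 0.7] [ 0.4806 -0.3007  0.0833]
yaw -13.28 mom [ 0.862 -0.18   1.669] [0.3 4.  1.2] [ 0.4806 -0.3007  0.0833]
yaw -14.37 mom [ 1.04  -0.177  2.136] [0.4 4.1 3.4] [ 0.4806 -0.3007  0.0833]
```

```bash

python3 -m handwheel '[[0,0,0,0,0,-0.004],[0,0,0,0,0,-0.004],[0,0,0,0,0,0]]' >/dev/null; python3 m.py
python3 -m handwheel '[[0,0,0,0,0,0],[0,0,0,0,0,0],[0,0,0,0,0,0],[0,0,-0.6,0,0,0],[0,0,-1,0,0,0],[0,0,-1,0,0,0],[0,0,-1,0,0,0],[0,0,0,0,0,0]]' -0.2 70
python3 st.py wrist w19.png;python3 crop.py side 240 270 420 410 4 s6.png
```

```text
yaw -11.5 mom [ 1.132 -0.406  0.876] [1.8 5.  2. ] [ 0.4806 -0.3007  0.0832]
clock: 78.5
position: [0.4812, -0.3014, 0.1757]
tool_rot: [3.141, -0.003, -0.201]
force: [0.2, -0.4, 0.2]
grip_width: 0.0511
78.5 [ 0.4812 -0.3014  0.1757] [179.96  -0.19 -11.51] [ 0.2 -0.4  0.2] 0.0511 [ 0.03  0.61  0.62  1.85 -0.46  0.83 -0.89]
```

View pics/w19.png

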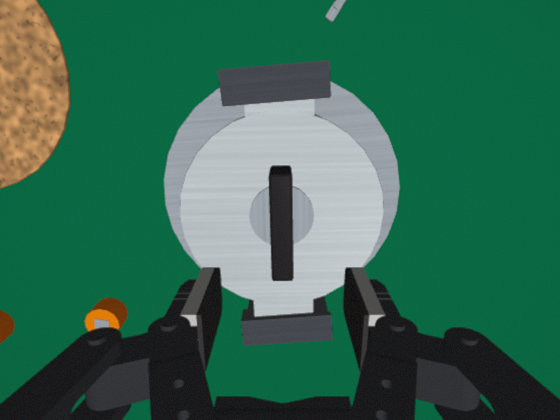

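View pics/s6.png

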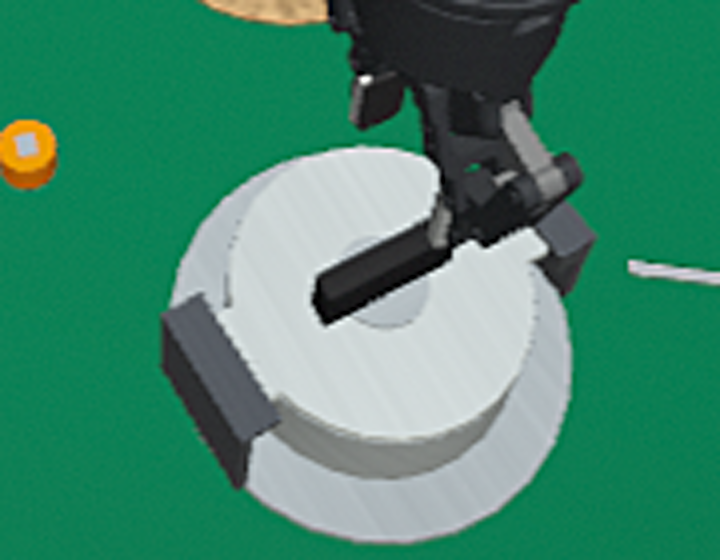

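```bash
python3 loc.py 281,170,.087 283,279,.087; python3 loc.py 219,71,.066 329,61,.066 330,97,.066 222,105,.066 243,317,.066 330,314,.066 
python3 - <<'E'
from h import *
f=pickle.load(open("last_wrist.pkl","rb"));cv2.imwrite("pics/w19c.png",cv2.resize(f["pixels"][50:350,150:420],None,fx=2,fy=2,interpolation=cv2.INTER_CUBIC))
E
```

```text
281,170,.087 [ 0.516  -0.3075] units x,y [ 1.44 -0.02]
283,279,.087 [ 0.447  -0.2947] units x,y [-1.36  0.03]
219,71,.066 [ 0.577  -0.2827] units x,y [ 3.64 -1.48]
329,61,.066 [ 0.5695 -0.347 ] units x,y [3.86 1.1 ]
330,97,.066 [ 0.5495 -0.3443] units x,y [3.05 1.16]
222,105,.066 [ 0.558  -0.2797] units x,y [ 2.87 -1.44]
243,317,.066 [ 0.412  -0.2582] units x,y [-3.03 -1.12]
330,314,.066 [ 0.402  -0.3202] units x,y [-2.93  1.39]
```

View pics/w19c.png

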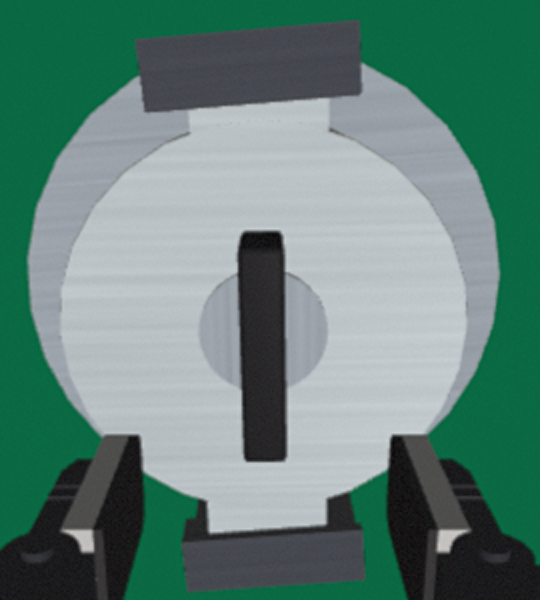

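The cover is down and turned against its stops: the moment rose to 2 N·m, and its yaw is about 3 to 4° past the pot's x axis. Now the drawer.

```bash
python3 -m handwheel '[[0,0,0,0,0,-0.0234],[0,0,0,0,0,-0.0234],[0,0,0,0,0,-0.0234],[0,0,0,0,0,-0.0234],[0,0,0,0,0,-0.0234],[0,0,0,0,0,-0.0234],[0,0,0,0,0,-0.0234],[0,0,0,0,0,-0.0234]]' 1 40
python3 -m handwheel '[[0.97,-0.77,0,0,0,0],[0.97,-0.77,0,0,0,0],[0.97,-0.77,0,0,0,0],[0.97,-0.77,0,0,0,0],[0.97,-0.77,0,0,0,0],[0.97,-0.77,0,0,0,0],[0.97,-0.77,0,0,0,0],[0.97,-0.77,0,0,0,0]]'
python3 -m handwheel '[[0.97,-0.77,0,0,0,0],[0.97,-0.77,0,0,0,0],[0.97,-0.77,0,0,0,0],[0.97,-0.77,0,0,0,0],[0.97,-0.77,0,0,0,0],[0.97,-0.77,0,0,0,0],[0.97,-0.77,0,0,0,0],[0.97,-0.77,0,0,0,0]]'
python3 -m handwheel '[[0,0,0,0,0,0]]'
python3 st.py wrist w20.png
```

```text
clock: 79.6
position: [0.4801, -0.3007, 0.1726]
tool_rot: [-3.14, 0.0, 0.98]
force: [-0.9, -0.6, 0.4]
grip_width: 0.0003
clock: 80.6
position: [0.4613, -0.0529, 0.1728]
tool_rot: [-3.141, 0.001, 0.975]
force: [0.5, 0.1, -0.1]
grip_width: -0.0002
clock: 81.6
position: [0.4426, 0.1939, 0.1728]
tool_rot: [-3.141, 0.001, 0.975]
force: [0.4, -0.5, -1.0]
grip_width: -0.0002
clock: 81.72
position: [0.4424, 0.1949, 0.1727]
tool_rot: [-3.141, 0.001, 0.979]
force: [-0.0, -0.2, 0.1]
grip_width: 0.0001
81.72 [0.4424 0.1949 0.1727] [-1.7996e+02  3.0000e-02  5.6070e+01] [-0.  -0.2  0.1] 0.0001 [-0.74  0.43  0.26  2.05 -0.17  0.69 -0.96]
```

View pics/w20.png

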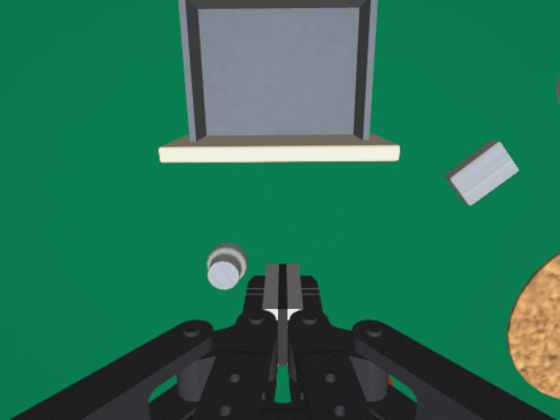

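```bash
python3 loc.py 160,161,.072 399,161,.072 279,161,.072 224,275,.03
```

```text
160,161,.072 [0.4023 0.2678] units x,y [ 1.56 -3.  ]
399,161,.072 [0.5226 0.1869] units x,y [1.58 2.8 ]
279,161,.072 [0.4622 0.2275] units x,y [ 1.57 -0.11]
224,275,.03 [0.3705 0.1705] units x,y [-2.37 -1.88]
```

```bash
python3 -m handwheel '[[0,-0.1,0.9,0,0,0],[0,0,1,0,0,0],[0,0,1,0,0,0],[0,0,1,0,0,0],[0,0,0.7,0,0,0],[0.4,0,0,0,0,0],[0.4,0,0,0,0,0],[0.2,0,0,0,0,0]]'
python3 -m handwheel '[[0.4,0,0,0,0,0],[0.5,0,0,0,0,0],[0.5,0,0,0,0,0],[0.5,0,0,0,0,0],[0.5,0,0,0,0,0],[0.5,0,0,0,0,0],[0.5,0,0,0,0,0],[0.4,0,0,0,0,0]]'; python3 m.py
python3 -m handwheel '[[0.2,0,0,0,0,0],[0.2,0,0,0,0,0],[0,0,0,0,0,0]]'; python3 m.py
```

```text
clock: 82.78
position: [0.4558, 0.2161, 0.059]
tool_rot: [3.141, -0.001, 0.976]
force: [0.7, -0.0, 0.7]
grip_width: -0.0003
clock: 83.78
position: [0.5078, 0.2941, 0.058]
tool_rot: [-3.141, 0.002, 0.976]
force: [-8.7, -7.2, 7.1]
grip_width: 0.0002
yaw 55.91 mom [-1.416  1.77   0.093] [-8.7 -7.2  7.1] [0.5078 0.2941 0.058 ]
clock: 84.15
position: [0.514, 0.3029, 0.058]
tool_rot: [-3.141, -0.0, 0.976]
force: [-1.0, -0.9, -1.5]
grip_width: 0.0001
yaw 55.93 mom [-0.055  0.124 -0.021] [-1.  -0.9 -1.5] [0.514  0.3029 0.058 ]
```

```bash
python3 -m handwheel '[[0.08,0,0,0,0,0],[0.08,0,0,0,0,0],[0,0,0,0,0,0]]'; python3 m.py; python3 crop.py side 130 90 250 220 5 s7.png
```

```text
clock: 84.52
position: [0.5157, 0.3054, 0.058]
tool_rot: [-3.141, 0.001, 0.976]
force: [-5.6, -4.2, 2.2]
grip_width: 0.0
yaw 55.9 mom [-0.663  1.093  0.1  ] [-5.6 -4.2  2.2] [0.5157 0.3054 0.058 ]
```

View pics/s7.png

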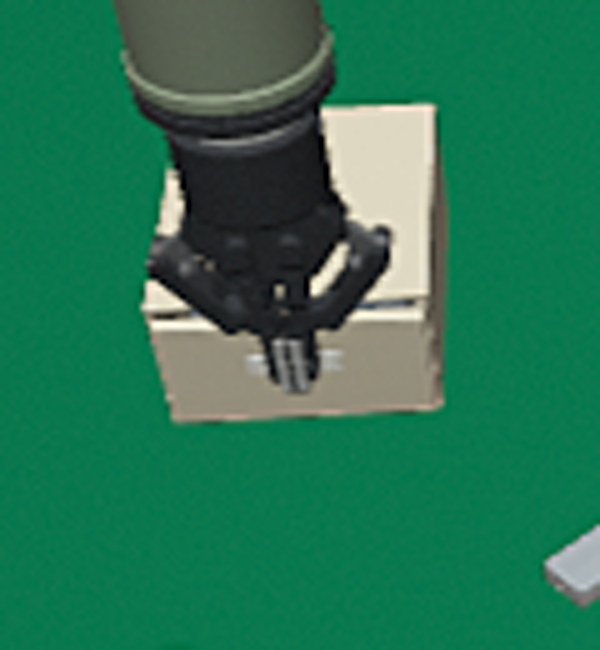

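```bash
python3 -m handwheel '[[0.08,0,0,0,0,0],[0,0,0,0,0,0]]' >/dev/null; python3 m.py
python3 -m handwheel '[[0.08,0,0,0,0,0],[0,0,0,0,0,0]]' >/dev/null; python3 m.py
python3 -m handwheel '[[0.08,0,0,0,0,0],[0,0,0,0,0,0]]'>/dev/null; python3 m.py
```

```text
yaw 55.89 mom [-0.612  1.119 -0.002] [-4.5 -3.6  1.3] [0.5168 0.307  0.058 ]
yaw 55.89 mom [-0.829  1.331  0.083] [-6.4 -4.9  2. ] [0.5178 0.3084 0.058 ]
yaw 55.85 mom [-2.636  3.036  0.081] [-15.  -12.9  12.6] [0.5178 0.3084 0.0579]
```

```bash
python3 -m handwheel '[[-0.2,0,0,0,0,0],[-0.4,0,0,0,0,0],[-0.6,0,0,0,0,0],[-0.8,0,0,0,0,0],[0,0,-1,0,0,0],[0,0,-1,0,0,0],[0,0,-1,0,0,0],[0,0,-1,0,0,0]]'
python3 -m handwheel '[[-0.8,0,-1,0,0,0],[-1,0,-0.5,0,0,0],[0,0,0,0,0,0]]'
python3 st.py wrist w21.png; python3 st.py side s8.png
```

```text
clock: 86.32
position: [0.4914, 0.2685, 0.1593]
tool_rot: [3.141, -0.001, 0.975]
force: [0.4, 0.3, 0.1]
grip_width: 0.0001
clock: 86.7
position: [0.466, 0.2304, 0.1969]
tool_rot: [3.141, -0.002, 0.974]
force: [0.4, 1.3, -0.2]
grip_width: -0.0002
86.7 [0.466  0.2304 0.1969] [ 1.7997e+02 -1.1000e-01  5.5800e+01] [ 0.4  1.3 -0.2] -0.0002 [-0.79  0.44  0.29  1.94 -0.17  0.78 -1.  ]
86.75 [0.4662 0.2314 0.1963] [ 1.7998e+02 -9.0000e-02  5.5850e+01] [ 0.9  0.5 -1.1] 0.0001 [-0.79  0.44  0.29  1.94 -0.18  0.78 -1.  ]
```

View pics/w21.png

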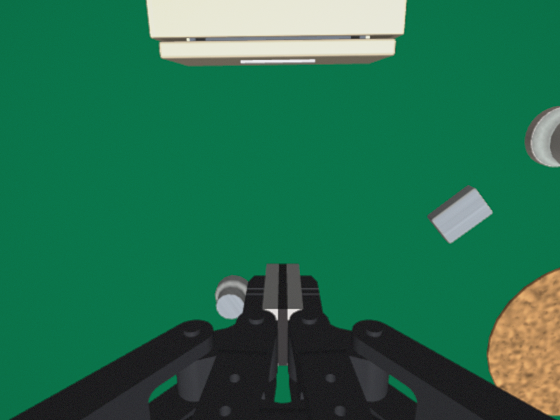

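View pics/s8.png

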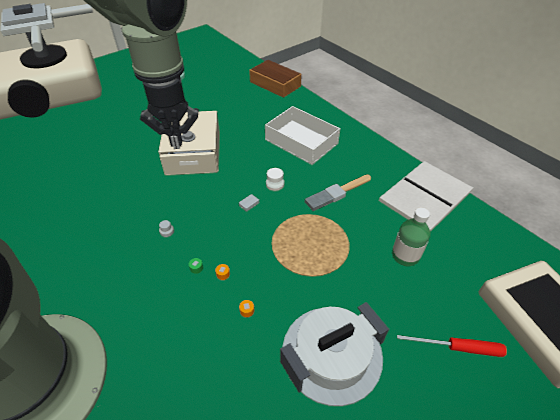

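```bash
python3 - <<'E'
import cv2,numpy as np
a=cv2.imread("pics/side0.png").astype(int);b=cv2.imread("pics/s8.png").astype(int)
d=np.abs(a-b).max(2)
m=(d>60).astype(np.uint8);n,l,st,c=cv2.connectedComponentsWithStats(m)
for i in range(1,n):
    if st[i,4]>8: print(st[i].tolist(),c[i].round())
print(d[150:178,160:218].mean())
v=np.hstack([a[290:410,260:400],b[290:410,260:400]]).astype(np.uint8);cv2.imwrite("pics/cmp.png",cv2.resize(v,None,fx=2.8,fy=2.8,interpolation=cv2.INTER_CUBIC))
E
```

```text
[84, 0, 115, 149, 6591] [155.  60.]
[0, 73, 5, 12, 38] [ 1. 80.]
[184, 151, 11, 2, 13] [189. 152.]
[208, 226, 12, 14, 136] [214. 232.]
[231, 239, 12, 15, 148] [236. 246.]
[257, 263, 13, 15, 162] [263. 270.]
[275, 285, 13, 16, 179] [281. 293.]
[356, 311, 6, 5, 18] [358. 313.]
[338, 322, 12, 7, 20] [344. 325.]
[341, 327, 14, 14, 31] [349. 334.]
[371, 330, 6, 5, 21] [374. 332.]
[319, 334, 9, 8, 18] [322. 337.]
[322, 345, 11, 8, 17] [327. 349.]
4.413177339901478
```

View pics/cmp.png

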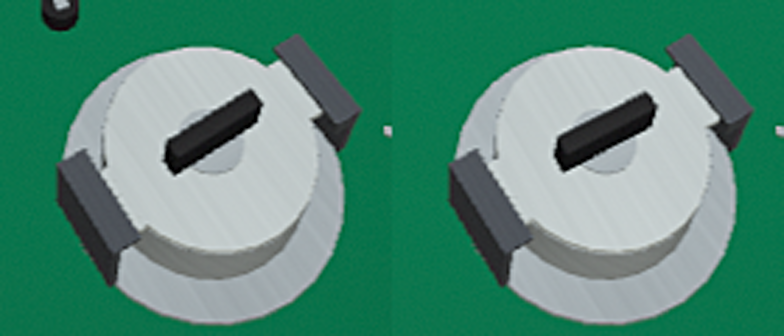

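The drawer front matches the starting picture and no bystander has moved. The cover is under both claws, a few degrees further clockwise than at the start. The robot touches nothing, so I'm handing it in.

```bash
python3 -c "
from workcell import bot
print(bot.job_done())"
```

```text
the job is handed in; nothing more can be done
None
```

I did the whole job in the order asked and handed it in at about 87 s on the robot's clock. No verdict came back.

- **Opening up:** I pressed the latch and the drawer sprang fully out. I turned the cover a quarter turn counter-clockwise and laid it on the cork mat.
- **Filling the pot:** The cartridge went in the middle with the four black pucks around it. One puck had been knocked about 3 cm aside; I found it again and placed it too. A picture before closing showed all five lying flat, side by side.
- **Closing up:** I put the cover back on and turned it clockwise until the moment rose to 2 N·m, then pushed the drawer in to its hard stop at about 20 N.

**Last checks:**
- The last side picture matches the first at the drawer front, and the drawer stayed shut after the arm backed off.
- No bystander or orange or green look-alike moved.
- Both cover ears are under the claws.

**One disagreement:** the cover's yaw is now about -10.5°. It was about -6° at the start, and the claw edges put the pot's x axis at about -7°, so the cover sits a few degrees further clockwise than before. I took this as play at the stops.

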